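Index the board carrier under the placing head and hang its station tag

ROBOT

A 6-joint arm with a two-finger parallel gripper is mounted at the origin on the work surface. World frame = base frame: x ahead of the robot, y to its left, z up, the work surface at z = 0. Lengths are in m, angles in rad, forces in N, time in s.
With the tool pointing down it reaches from about 0.35 to 0.775 m from the base axis. Payload 5.5 kg.
Tool frame: the origin (TCP) lies midway between the tips of the shut fingers; the grasp point (between the pads) lies 19 mm behind it; x points along the fingers, y is the direction in which the jaws open and shut, and the axes are right-handed (so a half turn about x gives the same grasp; the last joint's range is limited). The gripper opens to 85 mm and grips with 20 to 120 N. Pads are 22 mm wide; open, the fingers measure 114 mm over their backs; the gripper's body (76 mm by 85 mm) begins 54 mm behind the grasp point. The pads swing forward as they close: fully open they stand 13 mm farther back than shut.
Start: joints at [0.974, 0.313, 0.046, 1.304, 0, 1.431], TCP at [0.254, 0.516, 0.231] pointing down, gripper open.
Joint ranges: [-2.76, 2.76], [-0.86, 1.69], [-1.03, 1.26], [-2.2, 2.34], [-1.47, 1.5], [-3.14, 3.14]. Speed limits (rad/s): [2.57, 2.57, 3.14, 3.14, 3.14, 3.14].

INTERFACE

Orientations are given as a rotation vector (axis times angle).
In Python, from station import r, eyes gives the robot as it stands.
- The arm moves only by the tool carry_out, never from a script. Its argument "motion" is a list of rows, each an object with "grip": the opening, from 0 (shut) to 1 (fully open); "dp": the shift along the tool's x, y, z in mm, a list of three; "yaw": the turn about the tool's x in rad. In form: [{"grip": grip, "dp": [x, y, z], "yaw": yaw}, ...]. A call has 1 to 8 rows; each row is the pose to reach, as a shift and turn from the pose commanded when the call began, along the tool's axes at that moment; what a row does not reach only later rows make up. A row lasts 1/10 s, in which the tool goes at most 50 mm and 8.59 degrees, less where a joint would pass 70% of its speed; a pose out of reach is approached as far as the arm can. A call with a gripper value outside its range is refused whole. The fingers move at their own pace and stop on an object; "squeeze" is the grip in N (left out, the last holds). Time passes only in rows, so rows that repeat a pose let the fingers close. It gives the time, the measured TCP pose, the force and the opening at its end, in the units of the state.
- r.state(): the state, without advancing time (a new reading comes with each control period).
- eyes.read_camera(name): name is "side" or "top" or "wrist"; returns the picture (400x640x3 uint8, blue, green, red); there is no depth.
- eyes.camera_info(name): a dict with "K" (3x3 intrinsics, pixels), "D" ([k1, k2, p1, p2, k3] as OpenCV has them; the pictures are not rectified), "eye" and "attitude" of the camera in the world. Camera axes: x right, y down, z forward; pixel columns grow to the right and rows downward; lengths in m; the calibration is good to about 2 mm. A picture is of the moment at which its call begins: read the wrist's pose just before it. camera_info takes no time and is no camera call; for the wrist camera it gives the pose at the moment of the call.
- r.sign_off(): hands the job in, once; it reports no verdict.
The state is a dict: "time": time; "qpos": joint angles; "joint_vel": joint speeds; "effort": joint torques, N m; "tcp_pos": TCP position; "eef_rot": TCP orientation; "wrist_force": force on the tool from outside, world axes, zero at the start; "ft_torque": the same for the moment, N m; "opening": finger opening in m.
Only numpy, scipy, OpenCV 4.12 (cv2) and the standard library are available. Lean on these libraries where they do the work, as an engineer would, in place of code of your own. Each camera call takes 0.05 s, during which the arm holds its last target. There are 200 camera calls.

TASK

Push the circuit-board carrier along its conveyor until the spring detent pin at the station under the placing head clicks into the notch in its side; feel for the click, do not ram the carrier against the pin, and do not touch the head. Then take the metal tag plate with the eye from the rack and hang it by its eye on the peg in front of the station, to mark the board as being there. Leave the other things where they are.

Things in the scene. Friction and masses are not known exactly. Their poses are not given: they have to be found in the camera images.
- conveyor: Fixed conveyor: dark steel bed 160 x 520 mm, top 20 mm above the table; two black guide rails (14 mm wide, tops at 50 mm, inner faces 132 mm apart). Origin on the table; own y along the track in the direction of travel (bed from y -300 to +220 mm), own x across, away from the robot. A tag post (14 x 30 mm, 172 mm high) stands on the robot's side at own x -140, y +140.
- head: Fixed placing head, not to be touched; origin and axes as the conveyor's. Box over own x -70..70, y 23..210, z 180..310 mm; under it at y 150 a 28 mm thick nozzle down to z 98. Column at y 245..305. The docked carrier's tail is 7 to 47 mm in under the head's -y face: an upright gripper cannot follow it there; tilt the tool with the fingertips pointing ahead, in under the head.
- carrier: Loose black carrier with a green circuit board (5 mm below its rim), 130 (own x) x 150 (own y) x 25 mm high, about 0.5 kg, on the bed between the rails with 1 mm play each side. Origin: centre of its underside; own y is the direction of travel. Notch 17 mm wide in its +x side, 10 mm behind its centre; leading +x corner cut to a 28 mm long ramp that presses the pin back.
- carrier_tail (a point): Middle of the carrier's tail end face (the face to push on), at half its height, 12.5 mm above the bed.
- station (a point): Point on the bed's centre line where the docked carrier's origin nominally lies; axes as the conveyor's. The detent block (aluminium, 50 x 36 x 48 mm, beside the cut in the far rail) is clamped by hand, so the true place is up to 20 mm before or beyond along the track: feel for it. Seen from above, the block's middle is where the docked carrier's notch will be.
- pin (a joint): Steel spring pin (14 mm diameter) of the detent, m: 0 fully out, up to 0.009 pressed back. Out while no carrier is there; pressed back about 7 mm while the carrier's side rides past it; springs out to about 0 in the notch. Riding past it needs some 10 to 15 N; once in the notch the carrier stops hard.
- tag: Loose flat aluminium plate with an eye, 70 mm wide (own x), 6 thick (own y), 130 high (own z), 120 g, upright in one slot of the rack. Origin: centre of its lower edge. The eye is a 24 mm round hole on the centre line, its centre 85 mm above the lower edge, 45 mm below the top edge. Either face may point to the post.
- tag_eye (a point): Centre of the tag's eye.
- peg_mid (a point): Point on the peg's axis; axes as the conveyor's. The peg is a round steel bar 10 mm thick on the tag post that points to own -x, rising 15 degrees outwards; along it, the post's face is 29 mm to one side of this point and the rounded end 31 mm to the other.
- peg_tip (a point): Centre of the peg's round free end (radius 5 mm), axes as the conveyor's.
- rack: Fixed black rack 90 x 130 mm on the table with two slots, 8 mm wide, 36 mm either side of its centre along own y; slot floors 12 mm, slot walls' tops 47 mm above the table. Plates stand with their width along own x; one slot holds the tag, the other a plain plate.
- plain_plate: Loose plain aluminium plate without an eye, 70 x 6 x 100 mm high, in the other slot of the rack. Leave it. Origin at the centre of its lower edge.
- reel: Loose component reel, 140 mm diameter, 13 mm thick, lying flat. Leave it. Origin at the centre of its underside.
- flux_jar: Loose amber jar, 48 mm diameter, 70 mm high. Leave it. Origin at the centre of its underside.
- driver: Loose screwdriver 180 mm long lying near the tail end of the conveyor. Leave it.
There are look-alikes about, which are no part of the job. What is shaped like the carrier but yellow is not meant. What is shaped like the tag but orange is not meant.

How it is judged:
On the way, in this order (a step that is already met when the one before it is completed fails the run):
1. the carrier is docked: pushed to the station with the detent pin sprung into its notch (y of carrier in the frame of station between -0.0245 and 0.0245 m and value of joint pin below 0.003 m and angle between carrier's own z axis and vertical below 0.06 rad and height (world z) of carrier below 0.025 m and linear speed of carrier below 0.02 m/s), for 0.2 s.
2. the tag hangs by its eye on the peg, released (x of tag_eye in the frame of peg_mid between -0.03 and 0.034 m and y of tag_eye in the frame of peg_mid between -0.011 and 0.011 m and z of tag_eye in the frame of peg_mid between -0.024 and 0.008 m and angle between tag's own z axis and vertical below 0.35 rad and angle between the y axis of tag and the x axis of conveyor, either way round below 0.45 rad and contact force between tag and conveyor above 0.3 N and contact force between tag and the fingers below 0.05 N and linear speed of tag below 0.05 m/s), for 0.2 s.
At the end, for the whole second after the job is handed in: Carrier flat on the bed within 24 mm of the station point along the track, detent pin out in its notch (reading under 3 mm), at rest. Tag hanging by its eye on the peg, within 20 degrees of upright and 25 degrees of square to the conveyor's x axis, released and at rest (all of step 1 and all of step 2); the robot touches nothing.
It fails at once if the robot touches the placing head (contact force between any of the arm, the fingers and head above 2 N).
It fails at once if the carrier is rammed (pushed with more than 40 N) (contact force between any of the fingers, the arm and carrier above 40 N).
It fails at once if a bystander (plain plate, reel, jar or screwdriver) is moved by more than 30 mm (distance of any of plain_plate, reel, flux_jar, driver from where it was at the start of the episode above 0.03 m).
It also fails if it takes over 53 s, if anything falls off the work surface, if the arm or the gripper's body presses on something with over 40 N, if the wrist force passes 120 N, or if a joint passes its speed limit or range.

## Working session

There is one attempt and no reset: what is moved stays moved. The work goes in short steps, Python scripts to look and compute and a tool call to move; the robot and the scene stay as the last step left them, time stands still between calls to the robot, and variables do not carry over. Pictures are saved under pics/ and viewed, about 8 in all and at most 12, crops included, and the job is handed in when it is done.

Besides the shell and the picture viewer there is one more tool, called in YAML: its name, and indented under it one key for each argument. carry_out: Moves the arm, as the interface text tells. Its arguments: {"type":"object","properties":{"motion":{"type":"array","items":{"type":"object","properties":{"grip":{"type":"number"},"dp":{"type":"array","items":{"type":"number"}},"yaw":{"type":"number"}}}},"squeeze":{"type":"number"}},"required":["motion"]}

```bash
ls; mkdir -p pics; python3 - <<'E'
from station import r, eyes
import cv2, json
s=r.state(); print(s)
for n in ("top","side"):
    im=eyes.read_camera(n); cv2.imwrite(f"pics/{n}0.png",im); print(n,eyes.camera_info(n))
print(eyes.camera_info("wrist"))
E
```

```text
pics
{'time': 0.0, 'qpos': array([9.74407883e-01, 3.13968045e-01, 4.49394134e-02, 1.30358620e+00,
       3.20563111e-05, 1.43117855e+00]), 'joint_vel': array([ 0.00049963,  0.00105275, -0.00179599, -0.00045919,  0.00149605,
       -0.00077404]), 'effort': array([ 7.65991517e-04, -4.80622315e+01,  2.98538464e+01,  1.92866806e-02,
       -2.32487173e-04, -4.13454632e-05]), 'tcp_pos': array([0.25331744, 0.51561041, 0.2304111 ]), 'eef_rot': array([ 0.35688195,  1.54164355, -0.35954828]), 'wrist_force': array([ 0.36981048,  0.1038661 , -0.83835034]), 'ft_torque': array([-0.02879621, -0.0147046 ,  0.00526607]), 'opening': 0.08540332682400058}
top {'K': array([[520.36433915,   0.        , 319.81220992],
       [  0.        , 520.36433915, 207.57451646],
       [  0.        ,   0.        ,   1.        ]]), 'D': array([-0.05707751,  0.        ,  0.        ,  0.        ,  0.        ]), 'eye': array([0.24492343, 0.0198657 , 1.44755878]), 'attitude': array([-2.10527704,  2.16657119, -0.1904733 ])}
side {'K': array([[450.41473572,   0.        , 315.04912245],
       [  0.        , 450.41473572, 204.19070057],
       [  0.        ,   0.        ,   1.        ]]), 'D': array([-0.03301203,  0.        ,  0.        ,  0.        ,  0.        ]), 'eye': array([ 0.420587  , -0.87051664,  1.00466882]), 'attitude': array([-2.33831928,  0.03992528, -0.03548725])}
{'K': array([[339.40095966,   0.        , 317.92435662],
       [  0.        , 339.40095966, 209.59457565],
       [  0.        ,   0.        ,   1.        ]]), 'D': array([-0.03155591,  0.        ,  0.        ,  0.        ,  0.        ]), 'eye': array([0.18376998, 0.5507522 , 0.37307877]), 'attitude': array([2.43900932, 1.51942475, 0.23123189])}
```

View pics/top0.png

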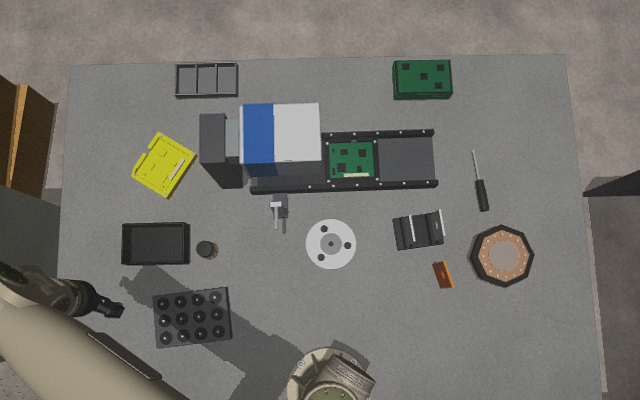

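View pics/side0.png

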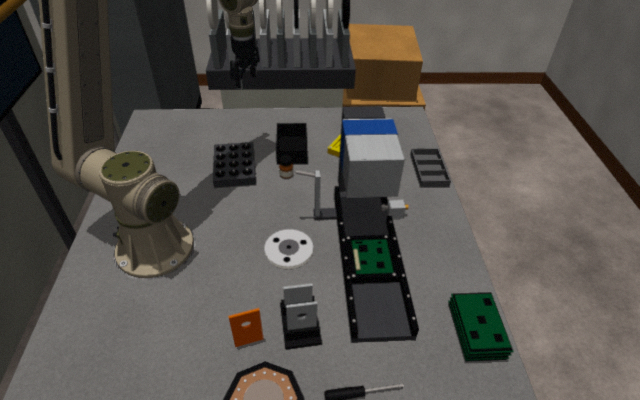

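The top view shows the conveyor running right to left, from its tail end at about x=436 to the head at about x=320. The carrier is near (350,160), the post and peg near (278,208), the rack at (418,230), the reel at (331,244) and the jar at (207,249). In the side view the front plate in the rack (302,315) has the eye. I'll enlarge both.

```bash
python3 - <<'E'
import cv2
a=cv2.imread("pics/top0.png")[95:265,240:450]; cv2.imwrite("pics/top0c.png",cv2.resize(a,None,fx=3.5,fy=3.5,interpolation=cv2.INTER_CUBIC))
a=cv2.imread("pics/side0.png")[165:350,270:430]; cv2.imwrite("pics/side0c.png",cv2.resize(a,None,fx=3.2,fy=3.2,interpolation=cv2.INTER_CUBIC))
E
```

```text
(no output)
```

View pics/top0c.png

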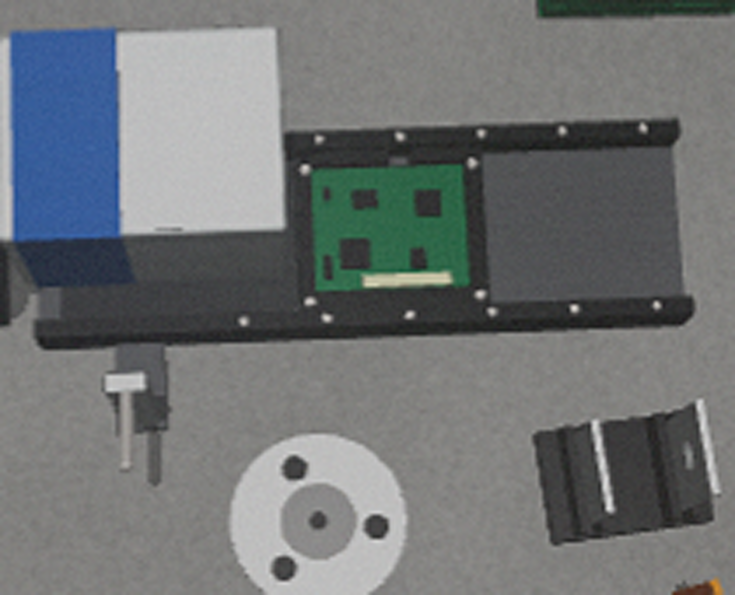

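View pics/side0c.png

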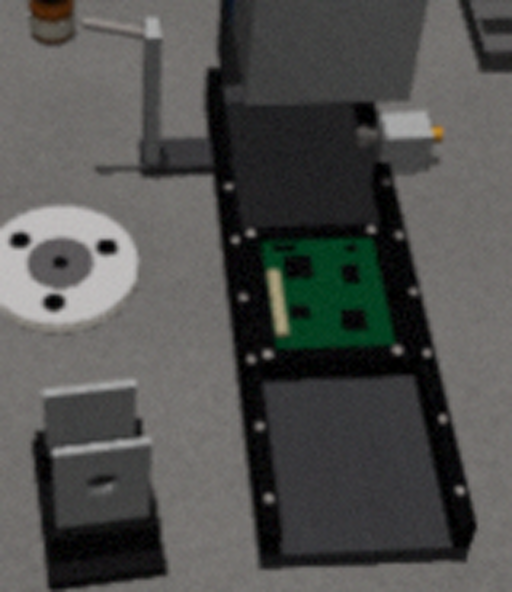

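```bash
cat > h.py <<'E'
import numpy as np, cv2
from scipy.spatial.transform import Rotation as R
from scipy.optimize import least_squares
from station import r, eyes
def ray(c,px):
    p=cv2.undistortPoints(np.array([[px]],float),c["K"],np.array(c["D"]))[0,0]
    return np.array(c["eye"]),R.from_rotvec(c["attitude"]).apply([p[0],p[1],1])
def onz(c,px,z):
    e,d=ray(c,px); return e+d*(z-e[2])/d[2]
def tri(cs,pxs):
    A=[];b=[]
    for c,p in zip(cs,pxs):
        e,d=ray(c,p); d=d/np.linalg.norm(d); P=np.eye(3)-np.outer(d,d); A.append(P); b.append(P@e)
    return np.linalg.lstsq(np.vstack(A),np.hstack(b),rcond=None)[0]
def proj(c,X):
    Rm=R.from_rotvec(c["attitude"]).inv().as_matrix()
    return cv2.projectPoints(np.array(X,float).reshape(-1,1,3),cv2.Rodrigues(Rm)[0],-Rm@np.array(c["eye"]),c["K"],np.array(c["D"]))[0][:,0]
T=eyes.camera_info("top"); S=eyes.camera_info("side")
tc=lambda u,v:((u+.5)/3.5-.5+240,(v+.5)/3.5-.5+95)
sc=lambda u,v:((u+.5)/3.2-.5+270,(v+.5)/3.2-.5+165)
E
python3 - <<'E'
from h import *
np.set_printoptions(precision=4,suppress=True)
P=lambda *a:print(*a)
t=[onz(T,tc(*p),.045) for p in [(305,169),(472,162),(310,301),(480,294)]]
s=[onz(S,sc(*p),.045) for p in [(372,230),(397,350),(250,233),(267,354)]]
P("screws top",np.array(t),np.mean(t,0)); P("screws side",np.array(s),np.mean(s,0))
P("bed corner far",onz(T,tc(673,147),.02), "side corners z0", onz(S,sc(262,565),0.0),onz(S,sc(466,557),0.0))
P("rail far outer top", onz(T,tc(679,120),.05),onz(T,tc(288,133),.05))
P("post top",onz(T,tc(125,382),.172),"tri",tri([T,S],[tc(125,382),sc(152,21)]))
P("peg tip tri",tri([T,S],[tc(125,467),sc(85,20)]))
P("peg root tri",tri([T,S],[tc(125,391),sc(144,33)]))
P("block",onz(S,sc(406,122),.048),"pin",onz(S,sc(365,135),.03))
P("tag top ends T",onz(T,tc(698,401),.142),onz(T,tc(716,494),.142),"S",onz(S,sc(52,452),.142),onz(S,sc(150,443),.142))
P("tag eye tri",tri([T,S],[tc(687,456),sc(102,484)]))
P("plain top ends T",onz(T,tc(593,421),.112),onz(T,tc(611,513),.112))
P("screw px top",[onz(T,tc(*p),.05) for p in[(319,138),(643,128),(244,321),(657,305)]])
P("reel",onz(T,(331,244),.013),"head face z310",onz(T,tc(277,28),.31),onz(T,tc(285,230),.31))
E
```

```text
screws top [[ 0.6684 -0.0195  0.045 ]
 [ 0.6707 -0.1534  0.045 ]
 [ 0.5603 -0.0201  0.045 ]
 [ 0.5623 -0.1546  0.045 ]] [ 0.6154 -0.0869  0.045 ]
screws side [[ 0.6709 -0.0161  0.045 ]
 [ 0.6713 -0.1497  0.045 ]
 [ 0.5611 -0.0165  0.045 ]
 [ 0.5628 -0.1504  0.045 ]] [ 0.6165 -0.0832  0.045 ]
bed corner far [ 0.6869 -0.322   0.02  ] side corners z0 [ 0.5457 -0.3165  0.    ] [ 0.704  -0.3154  0.    ]
rail far outer top [ 0.7001 -0.3213  0.05  ] [ 0.6972 -0.0068  0.05  ]
post top [0.4765 0.117  0.172 ] tri [0.4759 0.1164 0.1811]
peg tip tri [0.4158 0.1173 0.1826]
peg root tri [0.4705 0.1174 0.1668]
block [0.7243 0.1192 0.048 ] pin [0.6869 0.1207 0.03  ]
tag top ends T [ 0.4561 -0.2982  0.142 ] [ 0.3875 -0.3067  0.142 ] S [ 0.3896 -0.3034  0.142 ] [ 0.4583 -0.2981  0.142 ]
tag eye tri [ 0.4233 -0.2991  0.092 ]
plain top ends T [ 0.4481 -0.2258  0.112 ] [ 0.3791 -0.2352  0.112 ]
screw px top [array([ 0.6923, -0.0314,  0.05  ]), array([ 0.6941, -0.2917,  0.05  ]), array([0.5446, 0.0323, 0.05  ]), array([ 0.5485, -0.2933,  0.05  ])]
reel [ 0.3881 -0.023   0.013 ] head face z310 [0.6853 0.0033 0.31  ] [0.548  0.0021 0.31  ]
```

```bash
python3 - <<'E'
from h import *
np.set_printoptions(precision=4,suppress=True)
s=r.state(); M=R.from_rotvec(s["eef_rot"]); print(M.as_matrix())
c=eyes.camera_info("wrist"); print("cam in tool",M.inv().apply(c["eye"]-s["tcp_pos"])); print((M.inv()*R.from_rotvec(c["attitude"])).as_matrix())
E
```

```text
[[-0.0009  0.4411  0.8975]
 [-0.0013  0.8975 -0.4411]
 [-1.     -0.0016 -0.0002]]
cam in tool [-0.1426  0.0006 -0.0779]
[[-0.0002 -0.2998  0.954 ]
 [ 1.     -0.      0.0002]
 [-0.      0.954   0.2998]]
```

carry_out:
  motion:
    - {"grip": 0, "dp": [0, 0, 50], "yaw": 0}

```text
time: 0.2
tcp_pos: [0.2947, 0.4956, 0.2309]
eef_rot: [0.352, 1.544, -0.353]
wrist_force: [1.0, 0.7, -0.2]
opening: 0.073
```

The rows can only shift the tool and turn it about its own axis, so I can't command a tilt directly. I'll test how the arm behaves at the edge of its reach, since the interface says an unreachable pose is approached as far as the arm can.

carry_out:
  motion:
    - {"grip": 0, "dp": [0, -50, -4], "yaw": 0}
    - {"grip": 0, "dp": [0, -100, -8], "yaw": 0}
    - {"grip": 0, "dp": [0, -150, -12], "yaw": 0}
    - {"grip": 0, "dp": [0, -200, -16], "yaw": 0}
    - {"grip": 0, "dp": [0, -250, -20], "yaw": 0}
    - {"grip": 0, "dp": [0, -280, -22], "yaw": 0}
    - {"grip": 0, "dp": [0, -280, -22], "yaw": 0}

```text
time: 0.9
tcp_pos: [0.1526, 0.2494, 0.2309]
eef_rot: [0.358, 1.542, -0.36]
wrist_force: [0.7, 0.3, 0.2]
opening: -0.0
```

```bash
python3 - <<'E'
from h import *
np.set_printoptions(precision=4,suppress=True)
s=r.state(); print(s["time"],s["qpos"],s["tcp_pos"],np.linalg.norm(s["tcp_pos"][:2])); print(R.from_rotvec(s["eef_rot"]).as_matrix())
E
```

```text
0.9 [ 0.7447 -0.2461 -0.5377  1.2807 -0.0001  1.2023] [0.1526 0.2494 0.2309] 0.2923583081367688
[[-0.001   0.4418  0.8971]
 [-0.0012  0.8971 -0.4418]
 [-1.     -0.0015 -0.0004]]
```

carry_out:
  motion:
    - {"grip": 0, "dp": [-15, -3, -45], "yaw": 0}
    - {"grip": 0, "dp": [-30, -6, -90], "yaw": 0}
    - {"grip": 0, "dp": [-45, -9, -135], "yaw": 0}
    - {"grip": 0, "dp": [-60, -11, -180], "yaw": 0}
    - {"grip": 0, "dp": [-80, -13, -225], "yaw": 0}
    - {"grip": 0, "dp": [-115, -13, -253], "yaw": 0}
    - {"grip": 0, "dp": [-165, -13, -253], "yaw": 0}
    - {"grip": 0, "dp": [-215, -13, -253], "yaw": 0}

```text
time: 1.7
tcp_pos: [-0.0788, 0.3529, 0.4472]
eef_rot: [0.355, 1.541, -0.357]
wrist_force: [0.3, 1.8, 0.6]
opening: 0.0002
```

carry_out:
  motion:
    - {"grip": 0, "dp": [-50, 0, 0], "yaw": 0}
    - {"grip": 0, "dp": [-100, 0, 0], "yaw": 0}
    - {"grip": 0, "dp": [-150, 0, 0], "yaw": 0}
    - {"grip": 0, "dp": [-200, 0, 0], "yaw": 0}
    - {"grip": 0, "dp": [-250, 0, 0], "yaw": 0}
    - {"grip": 0, "dp": [-300, 0, 0], "yaw": 0}
    - {"grip": 0, "dp": [-350, 0, 0], "yaw": 0}
    - {"grip": 0, "dp": [-400, 0, 0], "yaw": 0}

```text
time: 2.5
tcp_pos: [-0.1007, 0.468, 0.6155]
eef_rot: [0.428, 1.561, -0.29]
wrist_force: [0.2, -0.7, 0.5]
opening: -0.0004
```

```bash
python3 - <<'E'
from h import *
np.set_printoptions(precision=4,suppress=True)
s=r.state(); print(s["time"],s["qpos"],s["tcp_pos"],np.linalg.norm(s["tcp_pos"][:2])); print(R.from_rotvec(s["eef_rot"]).as_matrix())
E
```

```text
2.5 [ 1.6171  0.4087  1.2635  2.3364 -0.0034  2.0734] [-0.1007  0.468   0.6155] 0.4787246477018522
[[-0.0007  0.4408  0.8976]
 [ 0.0891  0.8941 -0.439 ]
 [-0.996   0.0797 -0.0399]]
```

carry_out:
  motion:
    - {"grip": 0, "dp": [60, 0, 0], "yaw": 0}
    - {"grip": 0, "dp": [60, 0, 0], "yaw": 0}
    - {"grip": 0, "dp": [60, 0, 0], "yaw": 0}

```text
time: 2.8
tcp_pos: [-0.1003, 0.4701, 0.5558]
eef_rot: [0.429, 1.561, -0.289]
wrist_force: [0.3, -0.3, -0.1]
opening: 0.0002
```

```bash
python3 - <<'E'
from h import *
np.set_printoptions(precision=4,suppress=True)
s=r.state(); print(s["time"],s["qpos"],s["tcp_pos"],np.linalg.norm(s["tcp_pos"][:2])); print(R.from_rotvec(s["eef_rot"]).as_matrix())
E
```

```text
2.8 [ 1.616   0.2112  0.7397  2.0088 -0.0035  2.0729] [-0.1003  0.4701  0.5558] 0.48064233934050105
[[-0.0006  0.4413  0.8974]
 [ 0.0905  0.8937 -0.4394]
 [-0.9959  0.0809 -0.0404]]
```

The arm re-bases on the pose it actually reached, so stretching at the edge of reach tilts the tool, here outwards (+y) as needed. I'll continue with this.

carry_out:
  motion:
    - {"grip": 0, "dp": [-50, 0, 0], "yaw": 0}
    - {"grip": 0, "dp": [-100, -10, 5], "yaw": 0}
    - {"grip": 0, "dp": [-150, -40, 20], "yaw": 0}
    - {"grip": 0, "dp": [-200, -80, 40], "yaw": 0}
    - {"grip": 0, "dp": [-250, -120, 60], "yaw": 0}
    - {"grip": 0, "dp": [-300, -160, 80], "yaw": 0}
    - {"grip": 0, "dp": [-350, -200, 100], "yaw": 0}
    - {"grip": 0, "dp": [-400, -240, 120], "yaw": 0}

```text
time: 3.6
tcp_pos: [-0.1282, 0.4244, 0.6554]
eef_rot: [0.496, 1.583, -0.223]
wrist_force: [-0.5, -0.6, -0.4]
opening: -0.0002
```

```bash
cat > st.py <<'E'
from h import *
np.set_printoptions(precision=4,suppress=True)
s=r.state(); print(s["time"],s["qpos"],s["tcp_pos"],s["wrist_force"],s["opening"]); print(R.from_rotvec(s["eef_rot"]).as_matrix())
E
python3 st.py
```

```text
3.6 [ 1.6931  0.3216  1.2648  2.3372 -0.0152  2.1483] [-0.1282  0.4244  0.6554] [-0.4969 -0.6017 -0.4497] -0.00015234010651272387
[[-0.0064  0.4413  0.8973]
 [ 0.1764  0.8838 -0.4334]
 [-0.9843  0.1555 -0.0835]]
```

carry_out:
  motion:
    - {"grip": 0, "dp": [-45, -19, 9], "yaw": 0}
    - {"grip": 0, "dp": [-90, -38, 18], "yaw": 0}
    - {"grip": 0, "dp": [-135, -57, 27], "yaw": 0}
    - {"grip": 0, "dp": [-180, -76, 36], "yaw": 0}
    - {"grip": 0, "dp": [-225, -95, 45], "yaw": 0}
    - {"grip": 0, "dp": [-270, -114, 54], "yaw": 0}
    - {"grip": 0, "dp": [-315, -133, 63], "yaw": 0}
    - {"grip": 0, "dp": [-360, -152, 72], "yaw": 0}

```text
time: 4.4
tcp_pos: [-0.158, 0.3782, 0.6869]
eef_rot: [0.552, 1.61, -0.166]
wrist_force: [-0.5, -1.1, 0.4]
opening: 0.0
```

```bash
python3 st.py
```

```text
4.4 [ 1.7973  0.2467  1.264   2.3369 -0.0368  2.2484] [-0.158   0.3782  0.6869] [-0.49   -1.0644  0.3677] 3.8214988972373854e-05
[[-0.02    0.4423  0.8967]
 [ 0.2504  0.8705 -0.4238]
 [-0.9679  0.216  -0.1281]]
```

carry_out:
  motion:
    - {"grip": 0, "dp": [-330, -190, 95], "yaw": 0}
    - {"grip": 0, "dp": [-330, -190, 95], "yaw": 0}

```text
time: 4.6
tcp_pos: [-0.1691, 0.3417, 0.7104]
eef_rot: [0.597, 1.633, -0.12]
wrist_force: [-0.1, -1.2, -0.1]
opening: 0.0002
```

```bash
python3 st.py
```

```text
4.6 [ 1.8641  0.1875  1.2648  2.3378 -0.0564  2.3102] [-0.1691  0.3417  0.7104] [-0.104  -1.1715 -0.1426] 0.00023810019238035192
[[-0.0342  0.444   0.8954]
 [ 0.3081  0.857  -0.4131]
 [-0.9507  0.2618 -0.1661]]
```

carry_out:
  motion:
    - {"grip": 0, "dp": [-330, -190, 95], "yaw": 0}
    - {"grip": 0, "dp": [-330, -190, 95], "yaw": 0}

```text
time: 4.8
tcp_pos: [-0.1803, 0.3031, 0.7313]
eef_rot: [0.639, 1.662, -0.075]
wrist_force: [0.0, -0.3, -1.1]
opening: -0.0004
```

```bash
python3 st.py
```

```text
4.8 [ 1.9523  0.1312  1.2647  2.3378 -0.0851  2.3891] [-0.1803  0.3031  0.7313] [ 0.007  -0.2822 -1.1492] -0.00037621939702312733
[[-0.054   0.4457  0.8935]
 [ 0.363   0.8424 -0.3983]
 [-0.9302  0.3029 -0.2074]]
```

carry_out:
  motion:
    - {"grip": 0, "dp": [-370, 60, 250], "yaw": 0}
    - {"grip": 0, "dp": [-370, 60, 250], "yaw": 0}

```text
time: 5.0
tcp_pos: [-0.1366, 0.2937, 0.7519]
eef_rot: [0.678, 1.675, -0.028]
wrist_force: [0.3, 1.2, -0.3]
opening: -0.0001
```

carry_out:
  motion:
    - {"grip": 0, "dp": [-370, 60, 250], "yaw": 0}
    - {"grip": 0, "dp": [-370, 60, 250], "yaw": 0}

```text
time: 5.2
tcp_pos: [-0.1004, 0.2839, 0.7682]
eef_rot: [0.728, 1.671, 0.013]
wrist_force: [-0.1, -0.4, -1.0]
opening: -0.0001
```

```bash
python3 st.py
```

```text
5.2 [1.6083 0.0126 1.2647 2.3378 0.0321 2.072 ] [-0.1004  0.2839  0.7682] [-0.0916 -0.356  -0.9601] -7.878917461470546e-05
[[-0.0496  0.4505  0.8914]
 [ 0.4645  0.8005 -0.3787]
 [-0.8842  0.3953 -0.249 ]]
```

carry_out:
  motion:
    - {"grip": 0, "dp": [-380, 50, 100], "yaw": 0}
    - {"grip": 0, "dp": [-380, 50, 100], "yaw": 0}

```text
time: 5.4
tcp_pos: [-0.09, 0.2636, 0.781]
eef_rot: [0.771, 1.664, 0.049]
wrist_force: [0.4, -0.8, 0.4]
opening: 0.0001
```

carry_out:
  motion:
    - {"grip": 0, "dp": [-380, 50, 100], "yaw": 0}
    - {"grip": 0, "dp": [-380, 50, 100], "yaw": 0}

```text
time: 5.6
tcp_pos: [-0.0868, 0.2387, 0.7921]
eef_rot: [0.81, 1.655, 0.085]
wrist_force: [-0.1, 0.5, -0.2]
opening: 0.0002
```

carry_out:
  motion:
    - {"grip": 0, "dp": [-380, 50, 100], "yaw": 0}
    - {"grip": 0, "dp": [-380, 50, 100], "yaw": 0}

```text
time: 5.8
tcp_pos: [-0.0843, 0.211, 0.8045]
eef_rot: [0.851, 1.652, 0.135]
wrist_force: [-0.7, 0.0, 1.0]
opening: -0.0002
```

```bash
python3 st.py
```

```text
5.8 [ 1.5217 -0.1332  1.2648  2.3376  0.0486  2.0006] [-0.0843  0.211   0.8045] [-0.7482  0.046   1.0115] -0.00015653121292214084
[[-0.0196  0.4523  0.8917]
 [ 0.591   0.7246 -0.3545]
 [-0.8064  0.52   -0.2815]]
```

carry_out:
  motion:
    - {"grip": 0, "dp": [-380, 50, 100], "yaw": 0}
    - {"grip": 0, "dp": [-380, 50, 100], "yaw": 0}

```text
time: 6.0
tcp_pos: [-0.0928, 0.1671, 0.8182]
eef_rot: [0.872, 1.667, 0.228]
wrist_force: [1.8, -3.4, -0.2]
opening: -0.0002
```

carry_out:
  motion:
    - {"grip": 0, "dp": [-380, 50, 100], "yaw": 0}
    - {"grip": 0, "dp": [-380, 50, 100], "yaw": 0}

```text
time: 6.2
tcp_pos: [-0.0697, 0.138, 0.8233]
eef_rot: [0.946, 1.638, 0.212]
wrist_force: [-1.3, -0.6, -0.3]
opening: 0.0001
```

carry_out:
  motion:
    - {"grip": 0, "dp": [-380, 50, 100], "yaw": 0}
    - {"grip": 0, "dp": [-380, 50, 100], "yaw": 0}

```text
time: 6.4
tcp_pos: [-0.064, 0.1016, 0.8314]
eef_rot: [0.971, 1.651, 0.279]
wrist_force: [-0.0, -0.6, 0.6]
opening: -0.0003
```

```bash
python3 st.py
```

```text
6.4 [ 1.7653 -0.2923  1.2648  2.3377 -0.1231  2.1695] [-0.064   0.1016  0.8314] [-0.0233 -0.5611  0.6281] -0.0002530299250208064
[[-0.0158  0.4459  0.8949]
 [ 0.7155  0.6302 -0.3014]
 [-0.6984  0.6356 -0.329 ]]
```

```bash
cat > go.py <<'E'
import sys
from h import *
np.set_printoptions(precision=1,suppress=True)
# usage: go.py x y z [x y z ...]: dp in current tool axes for successive world targets
s=r.state(); M=R.from_rotvec(s["eef_rot"]); a=np.array(list(map(float,sys.argv[1:]))).reshape(-1,3)
for w in a: d=w-s["tcp_pos"]; print(w, "dp",M.inv().apply(d)*1000,"len",np.linalg.norm(d)*1000)
E
python3 go.py .15 .33 .6 .45 .1 .5 .6 -.24 .32 .619 -.2 .2
```

```text
[0.1 0.3 0.6] dp [321.6  92.3 198.8] len 389.21378572479284
[0.5 0.1 0.5] dp [222.2  17.6 569.5] len 611.5379628268568
[ 0.6 -0.2  0.3] dp [ 102.2 -244.2  865.4] len 905.0109072009493
[ 0.6 -0.2  0.2] dp [ 214.4 -286.8  909.8] len 977.7715723521945
```

carry_out:
  motion:
    - {"grip": 0, "dp": [40, 11, 25], "yaw": 0}
    - {"grip": 0, "dp": [80, 23, 50], "yaw": 0}
    - {"grip": 0, "dp": [120, 34, 75], "yaw": 0}
    - {"grip": 0, "dp": [160, 46, 100], "yaw": 0}
    - {"grip": 0, "dp": [200, 57, 125], "yaw": 0}
    - {"grip": 0, "dp": [240, 69, 150], "yaw": 0}
    - {"grip": 0, "dp": [280, 80, 175], "yaw": 0}
    - {"grip": 0, "dp": [322, 92, 200], "yaw": 0}

```text
time: 7.2
tcp_pos: [0.0425, 0.1137, 0.7291]
eef_rot: [1.005, 1.609, 0.241]
wrist_force: [1.4, 0.5, -0.1]
opening: -0.0002
```

```bash
python3 st.py; python3 go.py .45 .1 .5 .6 -.24 .32 .619 -.2 .2
```

```text
7.2 [ 2.7598 -0.5097  0.5755  2.3368 -0.7353  3.1416] [0.0425 0.1137 0.7291] [ 1.3695  0.4759 -0.0965] -0.0002071538479625301
[[ 0.0341  0.4716  0.8811]
 [ 0.7092  0.6098 -0.3538]
 [-0.7042  0.637  -0.3137]]
[0.5 0.1 0.5] dp [165.5  37.9 435.8] len 467.6450594197629
[ 0.6 -0.2  0.3] dp [  56.2 -213.4  744.7] len 776.6814601346098
[ 0.6 -0.2  0.2] dp [ 169.7 -256.5  784.9] len 843.0088490967363
```

```bash
python3 go.py -.05 .45 .6
```

```text
[-0.1  0.5  0.6] dp [ 326.2   79.2 -160. ] len 371.9056119457981
```

carry_out:
  motion:
    - {"grip": 0, "dp": [43, 11, -20], "yaw": 0}
    - {"grip": 0, "dp": [86, 21, -41], "yaw": 0}
    - {"grip": 0, "dp": [130, 32, -64], "yaw": 0}
    - {"grip": 0, "dp": [173, 42, -85], "yaw": 0}
    - {"grip": 0, "dp": [216, 53, -106], "yaw": 0}
    - {"grip": 0, "dp": [260, 63, -128], "yaw": 0}
    - {"grip": 0, "dp": [326, 79, -160], "yaw": 0}
    - {"grip": 0, "dp": [326, 79, -160], "yaw": 0}

```text
time: 8.0
tcp_pos: [-0.039, 0.1854, 0.7457]
eef_rot: [1.062, 1.499, 0.299]
wrist_force: [0.4, -1.0, -0.9]
opening: -0.0
```

```bash
python3 st.py; python3 go.py .2 .45 .5  .45 .1 .45 .6 -.24 .32
```

```text
8.0 [ 2.4412 -0.4567  0.4909  1.9932 -0.7142  2.7587] [-0.039   0.1854  0.7457] [ 0.4252 -1.0201 -0.8992] -9.340153909240582e-06
[[ 0.1325  0.4375  0.8894]
 [ 0.745   0.5479 -0.3804]
 [-0.6538  0.713  -0.2533]]
[0.2 0.5 0.5] dp [389.4  74.4 174.1] len 432.9999716534594
[0.5 0.1 0.5] dp [194.5 -43.7 542.3] len 577.7834417074464
[ 0.6 -0.2  0.3] dp [  46.  -257.1  838. ] len 877.770456243637
```

```bash
python3 go.py -.03 .47 .6
```

```text
[-0.   0.5  0.6] dp [308.5  56.  -63.4] len 319.8443915337799
```

carry_out:
  motion:
    - {"grip": 0, "dp": [45, 8, -9], "yaw": 0}
    - {"grip": 0, "dp": [90, 16, -18], "yaw": 0}
    - {"grip": 0, "dp": [135, 24, -27], "yaw": 0}
    - {"grip": 0, "dp": [180, 32, -36], "yaw": 0}
    - {"grip": 0, "dp": [225, 40, -45], "yaw": 0}
    - {"grip": 0, "dp": [270, 48, -54], "yaw": 0}
    - {"grip": 0, "dp": [308, 56, -63], "yaw": 0}

```text
time: 8.7
tcp_pos: [-0.0304, 0.3569, 0.6466]
eef_rot: [1.074, 1.493, 0.292]
wrist_force: [-0.6, -0.6, 0.3]
opening: -0.0
```

```bash
python3 st.py; python3 go.py .2 .45 .5  .45 .15 .45 .6 -.24 .32
```

```text
8.7 [ 1.5146 -0.592  -0.0121  1.294  -0.0986  1.9997] [-0.0304  0.3569  0.6466] [-0.587  -0.5735  0.3222] -1.56144471272935e-05
[[ 0.1405  0.4449  0.8845]
 [ 0.7453  0.5405 -0.3903]
 [-0.6518  0.7141 -0.2556]]
[0.2 0.5 0.5] dp [197.3  48.1 205. ] len 288.57480378803285
[0.5 0.1 0.5] dp [ 41.5 -38.5 556. ] len 558.8396582831748
[ 0.6 -0.2  0.3] dp [-143.4 -275.4  874.1] len 927.6016635640118
```

```bash
python3 go.py .08 .47 .57 .32 .38 .52 .50 .10 .47 .58 -.24 .35
```

```text
[0.1 0.5 0.6] dp [149.8  55.5  73.1] len 175.67891803974192
[0.3 0.4 0.5] dp [149.   78.  333.3] len 373.3390293744264
[0.5 0.1 0.5] dp [ -1.8 -29.  614.6] len 615.2807401756506
[ 0.6 -0.2  0.3] dp [-165.7 -262.9  848.7] len 903.84098870054
```

carry_out:
  motion:
    - {"grip": 0, "dp": [42, 16, 21], "yaw": 0}
    - {"grip": 0, "dp": [85, 32, 42], "yaw": 0}
    - {"grip": 0, "dp": [125, 46, 62], "yaw": 0}
    - {"grip": 0, "dp": [150, 58, 100], "yaw": 0}
    - {"grip": 0, "dp": [150, 62, 150], "yaw": 0}
    - {"grip": 0, "dp": [150, 66, 200], "yaw": 0}
    - {"grip": 0, "dp": [150, 70, 250], "yaw": 0}
    - {"grip": 0, "dp": [150, 75, 300], "yaw": 0}

```text
time: 9.5
tcp_pos: [0.2832, 0.3934, 0.527]
eef_rot: [1.07, 1.496, 0.293]
wrist_force: [0.1, 0.5, 0.6]
opening: -0.0
```

```bash
python3 st.py; python3 go.py .32 .38 .52 .50 .10 .47 .58 -.24 .35
```

```text
9.5 [ 0.3377 -0.3538 -0.1812  1.2199  0.7172  1.0647] [0.2832 0.3934 0.527 ] [0.112  0.5206 0.5846] -3.3744035096859452e-06
[[ 0.1377  0.4434  0.8857]
 [ 0.745   0.5429 -0.3876]
 [-0.6527  0.7132 -0.2555]]
[0.3 0.4 0.5] dp [-0.3  4.  39.6] len 39.79750225158906
[0.5 0.1 0.5] dp [-151.5 -103.8  320.3] len 369.22246348680665
[ 0.6 -0.2  0.3] dp [-315.4 -338.5  553.6] len 721.5211941457909
```

carry_out:
  motion:
    - {"grip": 0, "dp": [-20, -13, 42], "yaw": 0}
    - {"grip": 0, "dp": [-40, -27, 85], "yaw": 0}
    - {"grip": 0, "dp": [-60, -41, 128], "yaw": 0}
    - {"grip": 0, "dp": [-81, -55, 170], "yaw": 0}
    - {"grip": 0, "dp": [-101, -69, 213], "yaw": 0}
    - {"grip": 0, "dp": [-121, -83, 256], "yaw": 0}
    - {"grip": 0, "dp": [-151, -104, 320], "yaw": 0}
    - {"grip": 0, "dp": [-170, -132, 345], "yaw": 0}

```text
time: 10.3
tcp_pos: [0.5028, 0.0735, 0.459]
eef_rot: [1.069, 1.497, 0.295]
wrist_force: [1.0, 0.7, -0.1]
opening: -0.0
```

```bash
python3 st.py; python3 go.py .58 -.24 .35 .612 -.24 .2 .617 -.19 .05
```

```text
10.3 [-0.4799  0.2221  0.2059  1.8844  0.8094 -0.0976] [0.5028 0.0735 0.459 ] [ 0.9629  0.6946 -0.1033] -6.269063239986411e-06
[[ 0.136   0.4422  0.8866]
 [ 0.7453  0.5439 -0.3856]
 [-0.6527  0.7132 -0.2555]]
[ 0.6 -0.2  0.3] dp [-152.  -214.1  217.2] len 340.7719341115042
[ 0.6 -0.2  0.2] dp [ -49.7 -306.9  283.9] len 421.07030899626375
[ 0.6 -0.2  0.1] dp [  86.2 -384.5  307.4] len 499.7760789818302
```

carry_out:
  motion:
    - {"grip": 0, "dp": [-22, -31, 31], "yaw": -0.05}
    - {"grip": 0, "dp": [-44, -62, 62], "yaw": -0.1}
    - {"grip": 0, "dp": [-65, -92, 93], "yaw": -0.15}
    - {"grip": 0, "dp": [-87, -123, 124], "yaw": -0.2}
    - {"grip": 0, "dp": [-109, -153, 155], "yaw": -0.25}
    - {"grip": 0, "dp": [-131, -184, 187], "yaw": -0.3}
    - {"grip": 0, "dp": [-152, -214, 217], "yaw": -0.34}
    - {"grip": 0, "dp": [-125, -245, 240], "yaw": -0.34}

```text
time: 11.1
tcp_pos: [0.5904, -0.2511, 0.3042]
eef_rot: [0.792, 1.38, 0.522]
wrist_force: [0.8, -0.6, -0.4]
opening: -0.0003
```

```bash
python3 st.py; python3 go.py .612 -.24 .2 .617 -.21 .10 .617 -.19 .04
```

```text
11.1 [-0.8239  0.8415  0.8007  2.1264  0.6541 -0.845 ] [ 0.5904 -0.2511  0.3042] [ 0.8237 -0.5918 -0.3636] -0.0002558804658005631
[[ 0.1437  0.1201  0.9823]
 [ 0.7404  0.6456 -0.1873]
 [-0.6566  0.7542  0.0039]]
[ 0.6 -0.2  0.2] dp [ 79.8 -68.8  18.7] len 106.99126296454659
[ 0.6 -0.2  0.1] dp [ 168.4 -124.3   17.6] len 209.99059756294247
[ 0.6 -0.2  0. ] dp [ 222.6 -156.6   13.6] len 272.4803375084683
```

```bash
python3 go.py .617 -.20 .06 .617 -.195 .034
```

```text
[ 0.6 -0.2  0.1] dp [ 202.  -148.    15.6] len 250.90808711318041
[ 0.6 -0.2  0. ] dp [ 222.8 -164.4   14.5] len 277.24668081868583
```

carry_out:
  motion:
    - {"grip": 0, "dp": [39, -28, 4], "yaw": 0}
    - {"grip": 0, "dp": [78, -56, 8], "yaw": 0}
    - {"grip": 0, "dp": [117, -84, 12], "yaw": 0}
    - {"grip": 0, "dp": [156, -112, 16], "yaw": 0}
    - {"grip": 0, "dp": [190, -138, 15], "yaw": 0}
    - {"grip": 0, "dp": [205, -150, 14], "yaw": 0}
    - {"grip": 0, "dp": [205, -150, 14], "yaw": 0}

```text
time: 11.8
tcp_pos: [0.61, -0.1873, 0.0537]
eef_rot: [0.802, 1.392, 0.531]
wrist_force: [0.4, -0.3, 0.4]
opening: -0.0001
```

```bash
python3 st.py; python3 go.py .617 -.195 .034; python3 - <<'E'
from h import *
im=eyes.read_camera("side"); cv2.imwrite("pics/s1.png",im)
cv2.imwrite("pics/s1c.png",cv2.resize(im[150:370,250:450],None,fx=2.7,fy=2.7,interpolation=cv2.INTER_CUBIC))
E
```

```text
11.8 [-0.7394  0.8988  0.2913  1.5231  0.6965 -0.7602] [ 0.61   -0.1873  0.0537] [ 0.4    -0.2964  0.3841] -0.00014088013200901794
[[ 0.1314  0.1255  0.9834]
 [ 0.7485  0.6379 -0.1814]
 [-0.65    0.7599 -0.0102]]
[ 0.6 -0.2  0. ] dp [  8.  -19.    8.5] len 22.290334587103743
```

View pics/s1c.png

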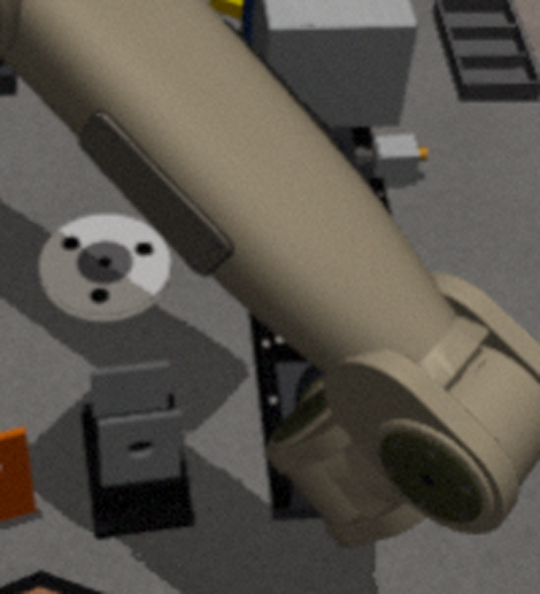

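The arm stands behind the carrier with clear room to the head. I'll lower the tip and push.

carry_out:
  motion:
    - {"grip": 0, "dp": [4, -14, 8], "yaw": 0}
    - {"grip": 0, "dp": [8, -19, 8], "yaw": 0}
    - {"grip": 0, "dp": [15, -13, 7], "yaw": 0}
    - {"grip": 0, "dp": [23, -6, 5], "yaw": 0}
    - {"grip": 0, "dp": [30, 0, 3], "yaw": 0}

```text
time: 12.35
tcp_pos: [0.6185, -0.1675, 0.04]
eef_rot: [0.796, 1.384, 0.528]
wrist_force: [-0.3, 0.2, -0.6]
opening: -0.0002
```

```bash
python3 st.py; python3 go.py .616 -.10 .034 .616 -.08 .034
```

```text
12.35 [-0.7105  0.8897  0.2434  1.4525  0.7134 -0.7258] [ 0.6185 -0.1675  0.04  ] [-0.2719  0.2238 -0.5585] -0.00019493762980724605
[[ 0.138   0.1211  0.983 ]
 [ 0.7446  0.6418 -0.1836]
 [-0.6531  0.7572 -0.0016]]
[ 0.6 -0.1  0. ] dp [ 53.8  38.4 -14.9] len 67.76893619570433
[ 0.6 -0.1  0. ] dp [ 68.7  51.3 -18.5] len 87.69712671056703
```

carry_out:
  motion:
    - {"grip": 0, "dp": [5, 0, 0], "yaw": 0}
    - {"grip": 0, "dp": [14, 5, -4], "yaw": 0}
    - {"grip": 0, "dp": [24, 13, -7], "yaw": 0}
    - {"grip": 0, "dp": [34, 21, -10], "yaw": 0}
    - {"grip": 0, "dp": [44, 30, -12], "yaw": 0}
    - {"grip": 0, "dp": [54, 38, -15], "yaw": 0}

```text
time: 12.95
tcp_pos: [0.6174, -0.1027, 0.0342]
eef_rot: [0.794, 1.38, 0.525]
wrist_force: [1.1, -8.4, 4.6]
opening: -0.0001
```

```bash
python3 st.py; python3 go.py .616 -.02 .034 .615 0.0 .034;  python3 - <<'E'
from h import *
im=eyes.read_camera("wrist"); cv2.imwrite("pics/w1.png",im)
E
```

```text
12.95 [-0.6368  0.8139  0.0805  1.3007  0.7498 -0.6367] [ 0.6174 -0.1027  0.0342] [ 1.087  -8.4372  4.5742] -6.267644914420087e-05
[[ 0.1423  0.1191  0.9826]
 [ 0.7424  0.6438 -0.1855]
 [-0.6547  0.7559  0.0032]]
[ 0.6 -0.   0. ] dp [ 61.3  52.9 -16.7] len 82.66390707881587
[0.6 0.  0. ] dp [ 76.   65.7 -21.4] len 102.68016234953123
```

View pics/w1.png

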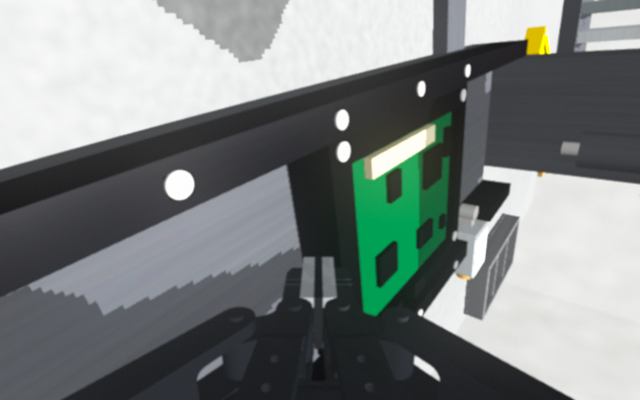

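carry_out:
  motion:
    - {"grip": 0, "dp": [10, 9, -3], "yaw": 0}
    - {"grip": 0, "dp": [20, 17, -6], "yaw": 0}
    - {"grip": 0, "dp": [30, 26, -8], "yaw": 0}
    - {"grip": 0, "dp": [40, 34, -11], "yaw": 0}
    - {"grip": 0, "dp": [47, 40, -13], "yaw": 0}

```text
time: 13.5
tcp_pos: [0.6159, -0.0393, 0.0336]
eef_rot: [0.794, 1.381, 0.526]
wrist_force: [1.0, -8.0, 5.3]
opening: -0.0002
```

carry_out:
  motion:
    - {"grip": 0, "dp": [6, 5, -1], "yaw": 0}
    - {"grip": 0, "dp": [12, 10, -3], "yaw": 0}
    - {"grip": 0, "dp": [18, 15, -5], "yaw": 0}
    - {"grip": 0, "dp": [24, 21, -6], "yaw": 0}

```text
time: 13.9
tcp_pos: [0.616, -0.0091, 0.0337]
eef_rot: [0.793, 1.381, 0.523]
wrist_force: [-3.2, -11.7, 3.2]
opening: -0.0004
```

```bash
python3 st.py; python3 go.py .6155 0.02 .034 .615 0.04 .034
```

```text
13.9 [-0.5137  0.7176 -0.1014  1.1024  0.7971 -0.4764] [ 0.616  -0.0091  0.0337] [ -3.2105 -11.7084   3.1505] -0.000410862936957946
[[ 0.1424  0.1202  0.9825]
 [ 0.7409  0.6452 -0.1864]
 [-0.6563  0.7545  0.0028]]
[0.6 0.  0. ] dp [21.3 19.  -5.9] len 29.12769543344604
[0.6 0.  0. ] dp [ 36.1  31.8 -10.1] len 49.132857763565866
```

carry_out:
  motion:
    - {"grip": 0, "dp": [5, 5, -1], "yaw": 0}
    - {"grip": 0, "dp": [10, 9, -3], "yaw": 0}
    - {"grip": 0, "dp": [15, 14, -4], "yaw": 0}
    - {"grip": 0, "dp": [20, 18, -6], "yaw": 0}

```text
time: 14.3
tcp_pos: [0.6154, 0.0188, 0.0338]
eef_rot: [0.792, 1.38, 0.524]
wrist_force: [1.7, -12.8, 3.6]
opening: 0.0001
```

carry_out:
  motion:
    - {"grip": 0, "dp": [3, 3, -1], "yaw": 0}
    - {"grip": 0, "dp": [6, 5, -2], "yaw": 0}

```text
time: 14.5
tcp_pos: [0.6152, 0.0267, 0.0338]
eef_rot: [0.792, 1.38, 0.524]
wrist_force: [1.6, -14.6, 4.8]
opening: -0.0003
```

carry_out:
  motion:
    - {"grip": 0, "dp": [3, 3, -1], "yaw": 0}

```text
time: 14.6
tcp_pos: [0.6151, 0.0307, 0.0339]
eef_rot: [0.792, 1.38, 0.523]
wrist_force: [1.8, -12.9, 1.8]
opening: -0.0
```

```bash
python3 st.py
```

```text
14.6 [-0.4562  0.6807 -0.1684  1.0144  0.8154 -0.3982] [0.6151 0.0307 0.0339] [  1.81   -12.9333   1.8346] -3.740978944897485e-05
[[ 0.1431  0.1189  0.9825]
 [ 0.7407  0.6456 -0.186 ]
 [-0.6564  0.7544  0.0043]]
```

carry_out:
  motion:
    - {"grip": 0, "dp": [3, 3, -1], "yaw": 0}

```text
time: 14.7
tcp_pos: [0.615, 0.035, 0.034]
eef_rot: [0.791, 1.38, 0.523]
wrist_force: [3.5, -11.8, -0.3]
opening: -0.0002
```

carry_out:
  motion:
    - {"grip": 0, "dp": [2, 2, -1], "yaw": 0}

```text
time: 14.8
tcp_pos: [0.6148, 0.0381, 0.0341]
eef_rot: [0.791, 1.379, 0.524]
wrist_force: [6.6, -10.1, -1.6]
opening: -0.0003
```

carry_out:
  motion:
    - {"grip": 0, "dp": [2, 2, 0], "yaw": 0}

```text
time: 14.9
tcp_pos: [0.6147, 0.0416, 0.0342]
eef_rot: [0.792, 1.38, 0.524]
wrist_force: [2.3, -5.0, -2.5]
opening: 0.0004
```

carry_out:
  motion:
    - {"grip": 0, "dp": [1.5, 1.5, 0], "yaw": 0}

```text
time: 15.0
tcp_pos: [0.6143, 0.0446, 0.0343]
eef_rot: [0.794, 1.382, 0.525]
wrist_force: [3.2, -4.4, -2.4]
opening: -0.0001
```

carry_out:
  motion:
    - {"grip": 0, "dp": [1.5, 1.5, 0], "yaw": 0}

```text
time: 15.1
tcp_pos: [0.6145, 0.0467, 0.0342]
eef_rot: [0.793, 1.383, 0.525]
wrist_force: [1.0, -10.4, 1.0]
opening: -0.0001
```

carry_out:
  motion:
    - {"grip": 0, "dp": [1, 1, 0], "yaw": 0}

```text
time: 15.2
tcp_pos: [0.6147, 0.0472, 0.0342]
eef_rot: [0.792, 1.383, 0.524]
wrist_force: [-1.2, -13.2, 0.2]
opening: -0.0001
```

carry_out:
  motion:
    - {"grip": 0, "dp": [1, 1, 0], "yaw": 0}

```text
time: 15.3
tcp_pos: [0.6146, 0.0482, 0.0342]
eef_rot: [0.792, 1.384, 0.523]
wrist_force: [-2.5, -12.8, 1.5]
opening: 0.0001
```

carry_out:
  motion:
    - {"grip": 0, "dp": [1.5, 1.5, 0], "yaw": 0}

```text
time: 15.4
tcp_pos: [0.6148, 0.049, 0.0341]
eef_rot: [0.791, 1.384, 0.52]
wrist_force: [-8.3, -27.5, 7.0]
opening: 0.0
```

carry_out:
  motion:
    - {"grip": 0, "dp": [1, 1, 0], "yaw": 0}

```text
time: 15.5
tcp_pos: [0.6149, 0.0492, 0.0341]
eef_rot: [0.79, 1.385, 0.518]
wrist_force: [-10.9, -30.6, 8.2]
opening: 0.0003
```

```bash
python3 - <<'E'
from h import *
im=eyes.read_camera("wrist"); cv2.imwrite("pics/w2.png",cv2.resize(im[90:330,240:560],None,fx=2.2,fy=2.2,interpolation=cv2.INTER_CUBIC))
E
```

```text
(no output)
```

View pics/w2.png

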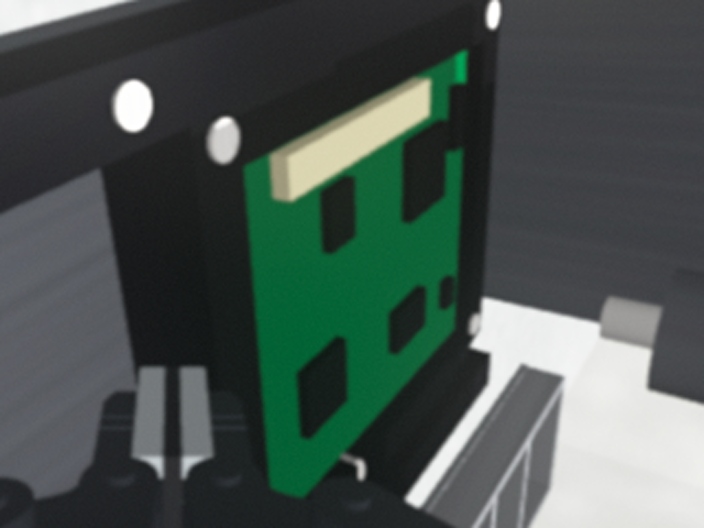

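The force jumped to about 32 N with no further travel, which is the hard stop with the pin in the notch. I'll back off straight away.

carry_out:
  motion:
    - {"grip": 0, "dp": [-15, -13, 4], "yaw": 0}
    - {"grip": 0, "dp": [-45, -39, 11], "yaw": 0}
    - {"grip": 0, "dp": [-80, -69, 20], "yaw": 0}
    - {"grip": 0, "dp": [-115, -99, 28], "yaw": 0}
    - {"grip": 0, "dp": [-155, -110, 20], "yaw": 0}
    - {"grip": 0, "dp": [-200, -110, 10], "yaw": 0}
    - {"grip": 0, "dp": [-245, -110, -10], "yaw": 0}
    - {"grip": 0, "dp": [-285, -100, -35], "yaw": 0}

```text
time: 16.35
tcp_pos: [0.5275, -0.217, 0.1454]
eef_rot: [0.798, 1.385, 0.527]
wrist_force: [0.3, -0.3, -0.8]
opening: 0.0001
```

```bash
python3 st.py; python3 go.py .35 -.35 .4 .09 -.38 .5; python3 - <<'E'
from h import *
im=eyes.read_camera("side"); cv2.imwrite("pics/s2.png",im)
cv2.imwrite("pics/s2c.png",cv2.resize(im[100:300,250:450],None,fx=2.9,fy=2.9,interpolation=cv2.INTER_CUBIC))
E
```

```text
16.35 [-0.8586  0.7463  0.217   1.6691  0.6326 -0.8836] [ 0.5275 -0.217   0.1454] [ 0.3009 -0.251  -0.7676] 8.534893188298842e-05
[[ 0.138   0.1224  0.9828]
 [ 0.7449  0.6412 -0.1844]
 [-0.6528  0.7576 -0.0027]]
[ 0.3 -0.3  0.4] dp [-289.8   85.9 -150.6] len 337.69228062886066
[ 0.1 -0.4  0.5] dp [-413.3  110.6 -400.8] len 586.2860628524713
```

View pics/s2c.png

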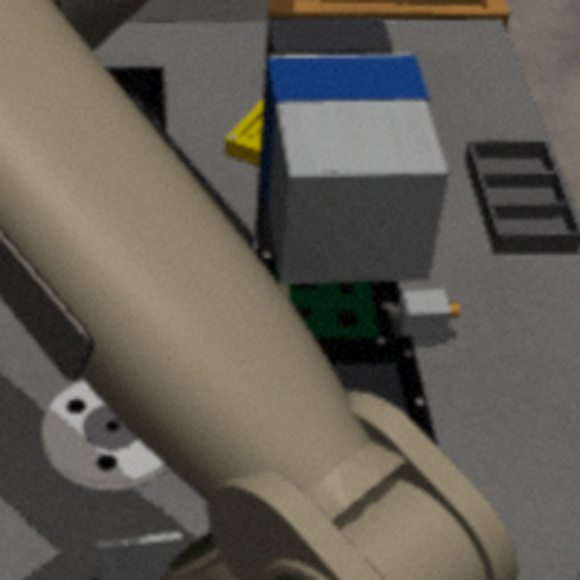

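carry_out:
  motion:
    - {"grip": 0, "dp": [-45, 12, -12], "yaw": 0}
    - {"grip": 0, "dp": [-90, 24, -32], "yaw": 0}
    - {"grip": 0, "dp": [-133, 37, -55], "yaw": 0}
    - {"grip": 0, "dp": [-174, 50, -80], "yaw": 0}
    - {"grip": 0, "dp": [-215, 63, -106], "yaw": 0}
    - {"grip": 0, "dp": [-250, 76, -135], "yaw": 0}
    - {"grip": 0, "dp": [-290, 86, -165], "yaw": 0}
    - {"grip": 0, "dp": [-313, 90, -207], "yaw": 0}

```text
time: 17.2
tcp_pos: [0.2914, -0.3453, 0.4042]
eef_rot: [0.784, 1.38, 0.512]
wrist_force: [0.2, -0.9, 0.6]
opening: -0.0001
```

carry_out:
  motion:
    - {"grip": 0, "dp": [-22, 4, -43], "yaw": 0}
    - {"grip": 0, "dp": [-44, 8, -86], "yaw": 0}
    - {"grip": 0, "dp": [-66, 12, -130], "yaw": 0}
    - {"grip": 0, "dp": [-88, 16, -172], "yaw": 0}
    - {"grip": 0, "dp": [-100, 20, -194], "yaw": 0}

```text
time: 17.7
tcp_pos: [0.1025, -0.3379, 0.4261]
eef_rot: [0.775, 1.383, 0.493]
wrist_force: [-0.2, -1.0, 0.3]
opening: 0.0002
```

```bash
python3 st.py
```

```text
17.7 [-1.6107  0.485   0.4322  2.3364  0.1199 -1.469 ] [ 0.1025 -0.3379  0.4261] [-0.2305 -1.01    0.3378] 0.00020105189171813127
[[ 0.1484  0.1275  0.9807]
 [ 0.7195  0.6664 -0.1955]
 [-0.6785  0.7346  0.0071]]
```

carry_out:
  motion:
    - {"grip": 0, "dp": [-270, 290, 0], "yaw": 0}
    - {"grip": 0, "dp": [-270, 290, 0], "yaw": 0}

```text
time: 17.9
tcp_pos: [0.1034, -0.3059, 0.4477]
eef_rot: [0.758, 1.384, 0.469]
wrist_force: [0.3, -1.0, 0.2]
opening: -0.0003
```

carry_out:
  motion:
    - {"grip": 0, "dp": [-270, 290, 0], "yaw": 0}
    - {"grip": 0, "dp": [-270, 290, 0], "yaw": 0}

```text
time: 18.1
tcp_pos: [0.1048, -0.2761, 0.4644]
eef_rot: [0.739, 1.386, 0.448]
wrist_force: [0.2, 0.3, -0.8]
opening: -0.0005
```

```bash
python3 st.py
```

```text
18.1 [-1.616   0.325   0.3253  2.3374  0.124  -1.4674] [ 0.1048 -0.2761  0.4644] [ 0.2197  0.2869 -0.791 ] -0.0005012680214538537
[[ 0.1546  0.1343  0.9788]
 [ 0.6819  0.7024 -0.2041]
 [-0.715   0.699   0.017 ]]
```

carry_out:
  motion:
    - {"grip": 0, "dp": [-380, -40, 60], "yaw": 0}
    - {"grip": 0, "dp": [-380, -40, 60], "yaw": 0}

```text
time: 18.3
tcp_pos: [0.1048, -0.3222, 0.4524]
eef_rot: [0.72, 1.388, 0.425]
wrist_force: [-0.4, -0.1, -0.4]
opening: 0.0001
```

carry_out:
  motion:
    - {"grip": 0, "dp": [-380, -40, 60], "yaw": 0}
    - {"grip": 0, "dp": [-380, -40, 60], "yaw": 0}

```text
time: 18.5
tcp_pos: [0.104, -0.3605, 0.441]
eef_rot: [0.703, 1.389, 0.401]
wrist_force: [0.8, 0.1, -0.2]
opening: -0.0
```

carry_out:
  motion:
    - {"grip": 0, "dp": [-380, -40, 60], "yaw": 0}
    - {"grip": 0, "dp": [-380, -40, 60], "yaw": 0}

```text
time: 18.7
tcp_pos: [0.1026, -0.3915, 0.4327]
eef_rot: [0.682, 1.389, 0.373]
wrist_force: [0.0, 0.2, 0.2]
opening: 0.0
```

```bash
python3 st.py
```

```text
18.7 [-1.6182  0.5218  0.607   2.3367  0.1373 -1.4582] [ 0.1026 -0.3915  0.4327] [0.046  0.2113 0.1985] 2.9829795841166434e-05
[[ 0.1663  0.1473  0.975 ]
 [ 0.6162  0.7564 -0.2194]
 [-0.7698  0.6373  0.035 ]]
```

carry_out:
  motion:
    - {"grip": 0, "dp": [-400, 150, 30], "yaw": 0}

```text
time: 18.8
tcp_pos: [0.1013, -0.3892, 0.4395]
eef_rot: [0.668, 1.389, 0.353]
wrist_force: [-0.3, -0.1, -0.6]
opening: 0.0001
```

carry_out:
  motion:
    - {"grip": 0, "dp": [-400, 150, 30], "yaw": 0}

```text
time: 18.9
tcp_pos: [0.1003, -0.3833, 0.4527]
eef_rot: [0.646, 1.389, 0.325]
wrist_force: [0.4, 0.5, -0.4]
opening: 0.0
```

carry_out:
  motion:
    - {"grip": 0, "dp": [-400, 150, 30], "yaw": 0}

```text
time: 19.0
tcp_pos: [0.0994, -0.3785, 0.4639]
eef_rot: [0.624, 1.39, 0.297]
wrist_force: [0.5, -0.6, 0.2]
opening: -0.0002
```

carry_out:
  motion:
    - {"grip": 0, "dp": [-400, 150, 30], "yaw": 0}

```text
time: 19.1
tcp_pos: [0.0987, -0.3739, 0.474]
eef_rot: [0.604, 1.39, 0.271]
wrist_force: [-0.1, -0.6, -0.3]
opening: -0.0002
```

```bash
python3 st.py
```

```text
19.1 [-1.6377  0.4184  0.6202  2.3376  0.1454 -1.4575] [ 0.0987 -0.3739  0.474 ] [-0.0591 -0.6118 -0.2816] -0.00022811053925048553
[[ 0.18    0.1671  0.9694]
 [ 0.5189  0.8211 -0.2379]
 [-0.8357  0.5458  0.061 ]]
```

carry_out:
  motion:
    - {"grip": 0, "dp": [-120, 20, -130], "yaw": 0}
    - {"grip": 0, "dp": [-120, 20, -130], "yaw": 0}
    - {"grip": 0, "dp": [-120, 20, -130], "yaw": 0}

```text
time: 19.4
tcp_pos: [-0.0027, -0.3591, 0.4819]
eef_rot: [0.585, 1.398, 0.249]
wrist_force: [0.3, -0.7, -0.1]
opening: -0.0002
```

carry_out:
  motion:
    - {"grip": 0, "dp": [-400, 150, 0], "yaw": 0}

```text
time: 19.5
tcp_pos: [-0.0064, -0.3546, 0.489]
eef_rot: [0.57, 1.402, 0.226]
wrist_force: [0.3, 0.0, -0.5]
opening: -0.0001
```

carry_out:
  motion:
    - {"grip": 0, "dp": [-400, 150, 0], "yaw": 0}

```text
time: 19.6
tcp_pos: [-0.0072, -0.3483, 0.4991]
eef_rot: [0.547, 1.409, 0.204]
wrist_force: [-0.5, 0.2, 0.6]
opening: 0.0002
```

carry_out:
  motion:
    - {"grip": 0, "dp": [-400, 120, 0], "yaw": 0}

```text
time: 19.7
tcp_pos: [-0.0098, -0.3449, 0.5075]
eef_rot: [0.524, 1.417, 0.181]
wrist_force: [-0.4, 0.3, 0.9]
opening: 0.0001
```

carry_out:
  motion:
    - {"grip": 0, "dp": [-400, 120, 0], "yaw": 0}

```text
time: 19.8
tcp_pos: [-0.0127, -0.3416, 0.5151]
eef_rot: [0.504, 1.424, 0.159]
wrist_force: [0.4, 0.7, -0.1]
opening: 0.0
```

```bash
python3 st.py
```

```text
19.8 [-1.8719  0.2897  0.6139  2.3373  0.0306 -1.6521] [-0.0127 -0.3416  0.5151] [ 0.3822  0.7078 -0.099 ] 7.464494571220228e-06
[[ 0.1561  0.19    0.9693]
 [ 0.3995  0.8853 -0.2379]
 [-0.9033  0.4244  0.0623]]
```

carry_out:
  motion:
    - {"grip": 0, "dp": [-360, 60, 0], "yaw": 0}

```text
time: 19.9
tcp_pos: [-0.0167, -0.3428, 0.5217]
eef_rot: [0.483, 1.431, 0.137]
wrist_force: [-0.2, 0.5, -0.0]
opening: 0.0
```

carry_out:
  motion:
    - {"grip": 0, "dp": [-360, 60, 0], "yaw": 0}

```text
time: 20.0
tcp_pos: [-0.0209, -0.344, 0.5279]
eef_rot: [0.463, 1.438, 0.114]
wrist_force: [-0.5, -0.0, -0.9]
opening: -0.0002
```

carry_out:
  motion:
    - {"grip": 0, "dp": [-360, 60, 0], "yaw": 0}

```text
time: 20.1
tcp_pos: [-0.0245, -0.3438, 0.5349]
eef_rot: [0.443, 1.445, 0.091]
wrist_force: [-0.1, -0.3, 0.5]
opening: -0.0001
```

carry_out:
  motion:
    - {"grip": 0, "dp": [-360, 60, 0], "yaw": 0}

```text
time: 20.2
tcp_pos: [-0.0277, -0.3425, 0.5424]
eef_rot: [0.422, 1.452, 0.068]
wrist_force: [0.8, 0.6, 0.2]
opening: 0.0001
```

carry_out:
  motion:
    - {"grip": 0, "dp": [-360, 60, 0], "yaw": 0}

```text
time: 20.3
tcp_pos: [-0.0305, -0.3403, 0.5503]
eef_rot: [0.401, 1.46, 0.045]
wrist_force: [0.6, -0.2, -0.4]
opening: -0.0
```

carry_out:
  motion:
    - {"grip": 0, "dp": [-360, 60, 0], "yaw": 0}

```text
time: 20.4
tcp_pos: [-0.0329, -0.3374, 0.5584]
eef_rot: [0.379, 1.467, 0.022]
wrist_force: [-0.5, 0.0, 0.2]
opening: 0.0004
```

```bash
python3 st.py
```

```text
20.4 [-1.9266  0.2174  0.7125  2.3371  0.0223 -1.6975] [-0.0329 -0.3374  0.5584] [-0.5013  0.0449  0.1936] 0.0004270724876008384
[[ 0.1142  0.2148  0.97  ]
 [ 0.2433  0.9406 -0.2369]
 [-0.9632  0.263   0.0552]]
```

carry_out:
  motion:
    - {"grip": 0, "dp": [-350, 60, -80], "yaw": 0}

```text
time: 20.5
tcp_pos: [-0.0451, -0.3312, 0.5666]
eef_rot: [0.357, 1.476, 0.0]
wrist_force: [-0.4, 0.4, -0.6]
opening: -0.0003
```

carry_out:
  motion:
    - {"grip": 0, "dp": [-350, 60, -80], "yaw": 0}

```text
time: 20.6
tcp_pos: [-0.0579, -0.3245, 0.5745]
eef_rot: [0.337, 1.485, -0.022]
wrist_force: [0.8, -1.7, 0.7]
opening: 0.0
```

carry_out:
  motion:
    - {"grip": 0, "dp": [-350, 60, -80], "yaw": 0}

```text
time: 20.7
tcp_pos: [-0.07, -0.3171, 0.5826]
eef_rot: [0.317, 1.495, -0.044]
wrist_force: [-1.0, -0.7, -0.0]
opening: 0.0002
```

carry_out:
  motion:
    - {"grip": 0, "dp": [-350, 60, -80], "yaw": 0}

```text
time: 20.8
tcp_pos: [-0.0816, -0.3092, 0.5908]
eef_rot: [0.297, 1.507, -0.065]
wrist_force: [0.4, -0.1, 1.6]
opening: -0.0001
```

carry_out:
  motion:
    - {"grip": 0, "dp": [-350, 60, -80], "yaw": 0}

```text
time: 20.9
tcp_pos: [-0.0927, -0.3007, 0.599]
eef_rot: [0.277, 1.519, -0.086]
wrist_force: [-0.3, -1.0, 0.4]
opening: 0.0003
```

carry_out:
  motion:
    - {"grip": 0, "dp": [-350, 60, -80], "yaw": 0}

```text
time: 21.0
tcp_pos: [-0.1034, -0.2917, 0.6073]
eef_rot: [0.257, 1.532, -0.107]
wrist_force: [-0.7, -0.4, -0.2]
opening: 0.0001
```

```bash
python3 st.py
```

```text
21.0 [-2.1561  0.1093  0.7768  2.3372 -0.0169 -1.9228] [-0.1034 -0.2917  0.6073] [-0.6535 -0.4131 -0.1848] 0.0001036665747436434
[[ 0.0404  0.2284  0.9727]
 [ 0.0915  0.9686 -0.2313]
 [-0.995   0.0984  0.0183]]
```

carry_out:
  motion:
    - {"grip": 0, "dp": [-350, 20, 60], "yaw": 0}

```text
time: 21.1
tcp_pos: [-0.0965, -0.2917, 0.6151]
eef_rot: [0.238, 1.545, -0.131]
wrist_force: [1.0, -0.7, -0.6]
opening: 0.0001
```

carry_out:
  motion:
    - {"grip": 0, "dp": [-350, 20, 60], "yaw": 0}

```text
time: 21.2
tcp_pos: [-0.0872, -0.2916, 0.6233]
eef_rot: [0.215, 1.557, -0.152]
wrist_force: [0.0, 0.0, 0.2]
opening: -0.0001
```

carry_out:
  motion:
    - {"grip": 0, "dp": [-350, 20, 60], "yaw": 0}

```text
time: 21.3
tcp_pos: [-0.0782, -0.2904, 0.6314]
eef_rot: [0.192, 1.568, -0.172]
wrist_force: [0.3, 1.0, 0.1]
opening: 0.0005
```

```bash
python3 st.py; python3 go.py .09 -.42 .45 .42 -.30 .30
```

```text
21.3 [-2.0926  0.0684  0.8251  2.3372 -0.01   -1.8608] [-0.0782 -0.2904  0.6314] [0.2908 1.0304 0.071 ] 0.0005047141350066431
[[-0.0039  0.2297  0.9733]
 [ 0.0134  0.9732 -0.2296]
 [-0.9999  0.0122 -0.0068]]
[ 0.1 -0.4  0.5] dp [179.  -89.7 194.7] len 279.23395615510435
[ 0.4 -0.3  0.3] dp [329.3 101.1 489.3] len 598.3916132948272
```

The tool is upright again. Next is the tag.

carry_out:
  motion:
    - {"grip": 0.3, "dp": [30, -15, 32], "yaw": 0}
    - {"grip": 0.3, "dp": [60, -30, 65], "yaw": 0}
    - {"grip": 0.3, "dp": [90, -45, 97], "yaw": 0}
    - {"grip": 0.4, "dp": [120, -60, 130], "yaw": 0}
    - {"grip": 0.4, "dp": [150, -75, 162], "yaw": 0}
    - {"grip": 0.4, "dp": [179, -85, 195], "yaw": 0}
    - {"grip": 0.4, "dp": [205, -70, 235], "yaw": 0}
    - {"grip": 0.4, "dp": [230, -45, 270], "yaw": 0}

```text
time: 22.1
tcp_pos: [0.1754, -0.3927, 0.3964]
eef_rot: [0.194, 1.568, -0.169]
wrist_force: [0.5, -0.9, -0.1]
opening: 0.0337
```

```bash
python3 st.py; python3 go.py .42 -.30 .25
```

```text
22.1 [-1.3385  0.0496  0.1242  1.6622  0.0011 -1.1076] [ 0.1754 -0.3927  0.3964] [ 0.5165 -0.852  -0.0783] 0.033691905596323006
[[-0.0028  0.2289  0.9734]
 [ 0.0166  0.9733 -0.2288]
 [-0.9999  0.0155 -0.0065]]
[ 0.4 -0.3  0.2] dp [147.2 144.  217.8] len 299.72732662291673
```

carry_out:
  motion:
    - {"grip": 0.5, "dp": [21, 21, 31], "yaw": -0.06}
    - {"grip": 0.5, "dp": [42, 41, 62], "yaw": -0.12}
    - {"grip": 0.5, "dp": [63, 62, 93], "yaw": -0.18}
    - {"grip": 0.5, "dp": [84, 82, 124], "yaw": -0.24}
    - {"grip": 0.5, "dp": [105, 103, 156], "yaw": -0.3}
    - {"grip": 0.5, "dp": [126, 123, 187], "yaw": -0.355}
    - {"grip": 0.5, "dp": [147, 144, 218], "yaw": -0.355}
    - {"grip": 0.5, "dp": [147, 144, 218], "yaw": -0.355}

```text
time: 22.9
tcp_pos: [0.4206, -0.2963, 0.2491]
eef_rot: [-0.087, 1.572, 0.117]
wrist_force: [-1.1, 0.1, -0.1]
opening: 0.0422
```

```bash
python3 st.py; python3 - <<'E'
from h import *
c=eyes.camera_info("wrist"); im=eyes.read_camera("wrist"); np.save("w3.npy",c,allow_pickle=True)
cv2.imwrite("pics/w3.png",im); cv2.imwrite("pics/w3b.png",cv2.resize(im,None,fx=1.25,fy=1.25))
for z in(.142,.097): print(proj(c,[[.4225+a*.993*.035,-.3015+a*.119*.035,z] for a in(-1,0,1)]))
E
```

```text
22.9 [-0.7761  0.2042 -0.055   1.3286  0.0104 -0.906 ] [ 0.4206 -0.2963  0.2491] [-1.1289  0.1258 -0.1401] 0.04220867505332998
[[-0.0048 -0.1294  0.9916]
 [ 0.0194  0.9914  0.1295]
 [-0.9998  0.0199 -0.0023]]
[[306.57578078 165.09225431]
 [306.53941434 210.18714311]
 [306.51710864 251.8316399 ]]
[[307.20782391 156.15862545]
 [307.15256141 195.18042602]
 [307.10905689 231.65696742]]
```

View pics/w3b.png

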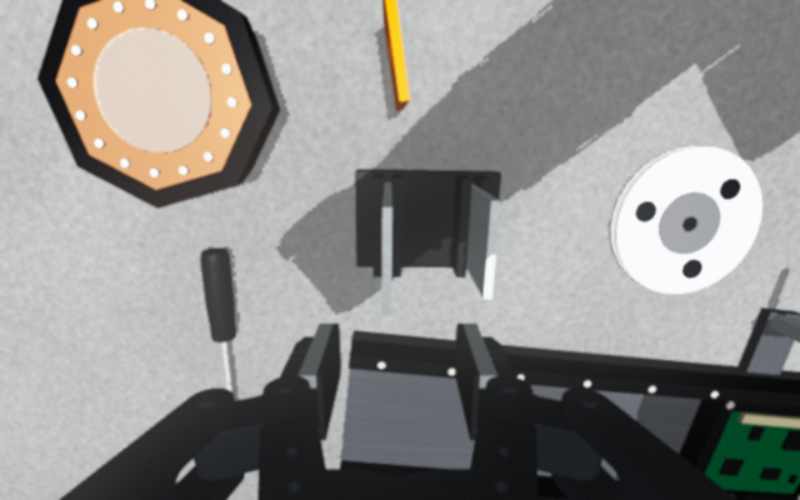

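The tag's top edge runs from about (310,166) to (310,250) in raw pixels, 2 mm to the +y side of my estimate. I'll correct for that and grasp it.

carry_out:
  motion:
    - {"grip": 0.5, "dp": [45, -5, 2], "yaw": 0}
    - {"grip": 0.5, "dp": [90, -6, 2], "yaw": 0}
    - {"grip": 0.5, "dp": [132, -6, 2], "yaw": 0}
    - {"grip": 0.5, "dp": [132, -6, 2], "yaw": 0}
    - {"grip": 0, "dp": [132, -6, 2], "yaw": 0}
    - {"grip": 0, "dp": [132, -6, 2], "yaw": 0}
    - {"grip": 0, "dp": [132, -6, 2], "yaw": 0}
    - {"grip": 0, "dp": [132, -6, 2], "yaw": 0}
  squeeze: 50

```text
time: 23.75
tcp_pos: [0.4211, -0.3047, 0.1231]
eef_rot: [-0.086, 1.567, 0.107]
wrist_force: [-1.0, 2.9, 6.9]
opening: 0.0049
```

carry_out:
  motion:
    - {"grip": 0, "dp": [-15, 0, 0], "yaw": 0}
    - {"grip": 0, "dp": [-45, 0, 0], "yaw": 0}
    - {"grip": 0, "dp": [-80, 0, 0], "yaw": 0}
    - {"grip": 0, "dp": [-120, 0, 0], "yaw": 0}
    - {"grip": 0, "dp": [-165, 0, 0], "yaw": 0}

```text
time: 24.25
tcp_pos: [0.42, -0.3065, 0.2877]
eef_rot: [-0.085, 1.57, 0.108]
wrist_force: [0.4, -0.5, -0.1]
opening: 0.0049
```

```bash
python3 st.py; python3 go.py .385 .12 .28
```

```text
24.25 [-0.7901  0.2048  0.0397  1.4174  0.0089 -0.9131] [ 0.42   -0.3065  0.2877] [ 0.4058 -0.5126 -0.1469] 0.004853782396504608
[[-0.0019 -0.1227  0.9924]
 [ 0.0147  0.9923  0.1227]
 [-0.9999  0.0148 -0.0001]]
[0.4 0.1 0.3] dp [ 14.  427.4  17.6] len 428.0037991556188
```

```bash
python3 - <<'E'
from h import *
im=eyes.read_camera("wrist"); s=eyes.read_camera("side")
a=cv2.resize(im[150:400,200:440],(576,600),interpolation=cv2.INTER_CUBIC)
b=cv2.resize(s[150:350,250:330],(220,550),interpolation=cv2.INTER_CUBIC)
b=cv2.copyMakeBorder(b,0,50,0,0,cv2.BORDER_CONSTANT)
cv2.imwrite("pics/g1.png",np.hstack([a,b])); print(eyes.camera_info("wrist")["eye"])
E
```

```text
[ 0.3445713  -0.318077    0.43533369]
```

View pics/g1.png

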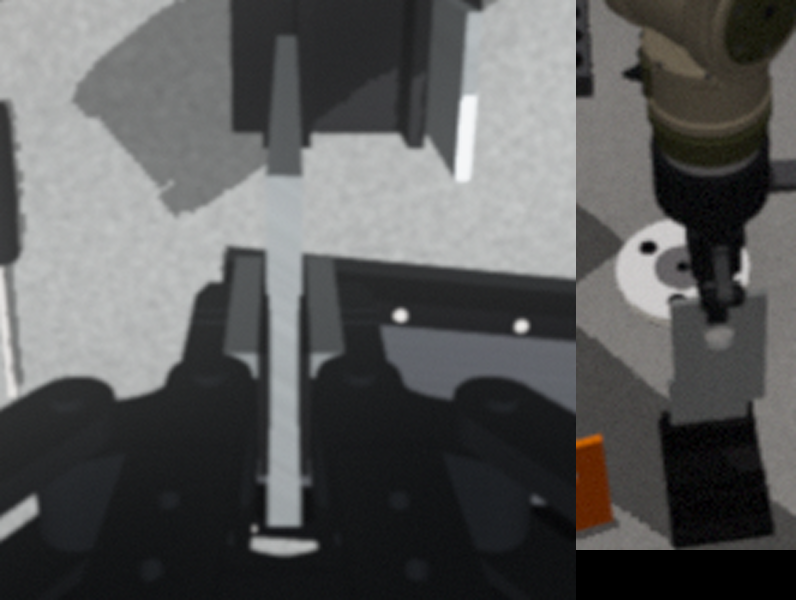

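```bash
python3 - <<'E'
from h import *
s=r.state(); M=R.from_rotvec(s["eef_rot"]); c=eyes.camera_info("wrist")
P=[(317.9,223.8),(318.75,368.75)]
o,_=ray(c,P[0]); o=M.inv().apply(o-s["tcp_pos"]); D=[M.inv().apply(ray(c,p)[1]) for p in P]
# unknown xt, dz : ray i at tool x=xt has z = zi ; z1-z0 = +-70mm
f=lambda xt:[o[2]+d[2]*(xt-o[0])/d[0] for d in D]
from scipy.optimize import brentq
for sg in(1,-1):
    try:
        xt=brentq(lambda x:(f(x)[1]-f(x)[0])-sg*.07,-.12,.05); print(sg,xt,f(xt),np.mean(f(xt)),[o[1]+d[1]*(xt-o[0])/d[0] for d in D])
    except Exception as e: print(sg,e)
# recheck peg tip / post / peg root from the first pictures relative to each camera
print("T-S peg",tri([T,S],[tc(125,467),sc(85,20)]))
for z in(.178,.18,.183): print(z,onz(T,tc(125,467),z),onz(S,sc(85,20),z))
E
```

```text
1 -0.018201778703415383 [np.float64(-0.03253778930319027), np.float64(0.037462210696809745)] 0.0024622106968097378 [np.float64(0.0012418364919410745), np.float64(0.0016286512879407126)]
-1 f(a) and f(b) must have different signs
T-S peg [0.41579216 0.11731431 0.18259415]
0.178 [0.41473602 0.11744896 0.178     ] [0.41741287 0.12332003 0.178     ]
0.18 [0.41446851 0.11729523 0.18      ] [0.41742055 0.1209156  0.18      ]
0.183 [0.41406724 0.11706464 0.183     ] [0.41743207 0.11730894 0.183     ]
```

The fingers hold the tag with its eye about 27 mm below the TCP. I'll carry it to the peg and turn it square on the way.

carry_out:
  motion:
    - {"grip": 0, "dp": [2, 49, -1], "yaw": -0.14}
    - {"grip": 0, "dp": [4, 98, -2], "yaw": -0.28}
    - {"grip": 0, "dp": [6, 147, -3], "yaw": -0.42}
    - {"grip": 0, "dp": [8, 196, -4], "yaw": -0.56}
    - {"grip": 0, "dp": [10, 245, -5], "yaw": -0.7}
    - {"grip": 0, "dp": [11, 294, -6], "yaw": -0.84}
    - {"grip": 0, "dp": [12, 343, -7], "yaw": -0.98}
    - {"grip": 0, "dp": [13, 390, -8], "yaw": -1.12}

```text
time: 25.15
tcp_pos: [0.3639, 0.0814, 0.2794]
eef_rot: [-0.957, 1.335, 0.978]
wrist_force: [1.0, 0.1, -1.2]
opening: 0.0047
```

```bash
python3 st.py; python3 go.py .375 .117 .24
```

```text
25.15 [-0.0093 -0.0948 -0.3009  1.3647  0.0159 -1.2577] [0.3639 0.0814 0.2794] [ 0.9946  0.0971 -1.1913] 0.0047469152992700245
[[ 0.0002 -0.9485  0.3168]
 [ 0.0159  0.3168  0.9484]
 [-0.9999  0.0048  0.0151]]
[0.4 0.1 0.2] dp [39.9  0.6 36.7] len 54.222016870625374
```

carry_out:
  motion:
    - {"grip": 0, "dp": [13, 0, 12], "yaw": -0.12}
    - {"grip": 0, "dp": [26, 0, 25], "yaw": -0.24}
    - {"grip": 0, "dp": [40, 1, 37], "yaw": -0.335}
    - {"grip": 0, "dp": [55, 1, 37], "yaw": -0.335}
    - {"grip": 0, "dp": [55, 1, 37], "yaw": -0.335}

```text
time: 25.65
tcp_pos: [0.3741, 0.1161, 0.2229]
eef_rot: [-1.202, 1.197, 1.226]
wrist_force: [-0.2, -0.2, -0.8]
opening: 0.0046
```

```bash
python3 st.py; python3 - <<'E'
from h import *
c=eyes.camera_info("wrist"); im=eyes.read_camera("wrist"); s=eyes.read_camera("side"); t=eyes.read_camera("top")
cv2.imwrite("pics/h_w.png",im);cv2.imwrite("pics/h_s.png",s);cv2.imwrite("pics/h_t.png",t)
a=cv2.resize(im[120:400,150:490],(578,476),interpolation=cv2.INTER_CUBIC) #1.7
b=cv2.resize(s[150:270,280:335],(220,480),interpolation=cv2.INTER_CUBIC)[:476] #4
cv2.imwrite("pics/h1.png",np.hstack([a,b]))
print("pred peg tip/root wrist",proj(c,[[.415,.1195,.181],[.469,.1195,.1665]]),"side",proj(S,[[.415,.1195,.181],[.469,.1195,.1665]]))
E
```

```text
25.65 [ 0.0829 -0.0384 -0.3874  1.2251  0.0159 -1.4961] [0.3741 0.1161 0.2229] [-0.2084 -0.1907 -0.7869] 0.004573697137671094
[[-0.0046 -1.     -0.0081]
 [ 0.0155 -0.0082  0.9998]
 [-0.9999  0.0045  0.0156]]
pred peg tip/root wrist [[246.45955426 241.88557687]
 [165.56776962 231.90032158]] side [[295.36816501 170.96735352]
 [314.24116871 174.56393061]]
```

View pics/h1.png

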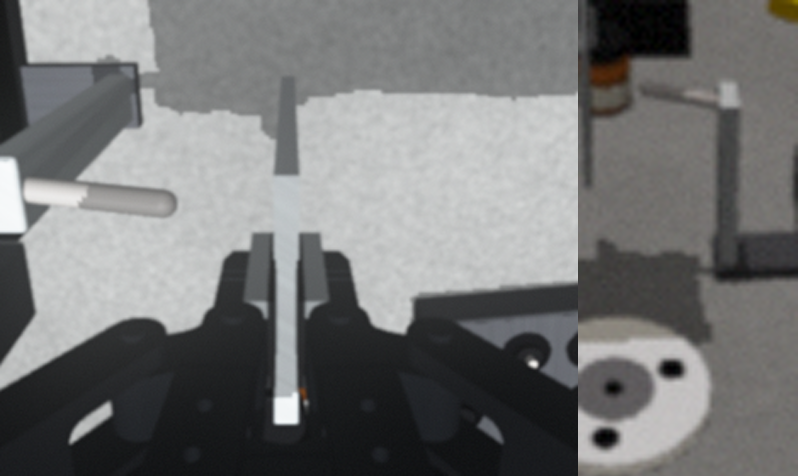

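```bash
python3 - <<'E'
from h import *
s=cv2.imread("pics/h_s.png",0); t=cv2.imread("pics/h_t.png",0)
s0=cv2.imread("pics/side0.png",0);t0=cv2.imread("pics/top0.png",0)
np.set_printoptions(linewidth=200)
print("side rows168-178 cols 293-313"); print(s[167:179,293:314])
print("top0 rows 203-233 cols 270-282"); print(t0[202:233:1,270:283])
E
```

```text
side rows168-178 cols 293-313
[[ 88 112 113 112 111 115 111 108 109 113 108 112 113 112 112 111 113 110 112 111 113]
 [ 94 106 111 112 115 111 113 109 111 113 110 112 112 115 111 112 112 112 109 114 111]
 [ 92 107 110 108 107 109 112 109 111 111 110 112 112 115 109 111 115 113 113 111 109]
 [ 91 109 104 102  97 100 106 104 104 109 106 112 112 111 112 108 105 109 113 111 110]
 [ 93 102  91  89  94  91  91  91  91  96 101 107 106 107 109 111 108 113 108 110 109]
 [ 92 102  90  77  82  82  86  85  85  88  90  92  94 102 118 120 124 125 121 116 115]
 [ 87 110 101  78  78  79  76  78  76  74  82  85  91 112 133 139 144 142 135 129 126]
 [ 78 106 106 102  97  96  85  82  79  77  78  75  77  89 103 106 115 124 130 131 135]
 [ 77 102 112 113 111 109 111 108 103  99  93  89  86  82  84  80  83  86  96 101 104]
 [ 88 107 115 115 113 117 114 111 113 113 115 114 114 114 105 106  97  89  87  83  82]
 [ 98 110 116 117 114 115 117 114 117 116 114 115 116 117 116 114 116 114 109 106  95]
 [115 116 113 112 118 116 116 116 114 113 116 117 114 112 113 113 114 115 118 111 111]]
top0 rows 203-233 cols 27
[... 1011 characters left out ...]
32 132 151 153 131 128 130 128 130 102]
 [128 132 133 133 133 153 152 128 127 131 130 135 100]
 [120 123 125 132 136 154 153 132 125 129 123 129 106]
 [122 123 125 130 136 151 153 127 119 126 129 132 106]
 [129 125 127 128 132 153 151 125 122 130 131 131 104]
 [128 128 128 128 134 154 156 125 126 133 132 130 104]
 [129 128 133 132 130 150 154 123 124 131 131 127 102]
 [129 131 127 128 141 170 167 137 127 130 130 129 104]
 [128 127 130 129 139 150 147 114 122 130 130 131 101]
 [133 131 128 132 109 107 104 120 126 125 131 136 109]
 [132 131 128 132 127 126 128 127 132 132 132 130 105]
 [131 130 126 129 128 132 131 130 132 133 132 133 103]
 [128 129 123 128 130 128 131 130 126 130 131 133 100]]
```

```bash
python3 - <<'E'
from h import *
c=eyes.camera_info("wrist"); t=(275.5,227.0); s=(296.6,172.2); w=(245.9,240.0)
for n,C,P in(("TSW",[T,S,c],[t,s,w]),("TS",[T,S],[t,s]),("SW",[S,c],[s,w]),("TW",[T,c],[t,w])):
    X=tri(C,P); print(n,X.round(4),[ (proj(k,[X])[0]-np.array(p)).round(1) for k,p in((T,t),(S,s),(c,w))])
E
```

```text
TSW [0.4178 0.1181 0.1783] [array([-0.4, -0.2]), array([-0.2, -0.2]), array([-0.1, -2.7])]
TS [0.4179 0.1171 0.1782] [array([-0. , -0.2]), array([-0.2,  0. ]), array([-0.3, -4.3])]
SW [0.4185 0.1213 0.1749] [array([-1.6, -0.2]), array([ 0., -0.]), array([ 0.2, -0.1])]
TW [0.4162 0.1165 0.1861] [array([-0.,  0.]), array([-0.8, -1.9]), array([-0.2, -0. ])]
```

carry_out:
  motion:
    - {"grip": 0, "dp": [9, 0, 0], "yaw": 0}
    - {"grip": 0, "dp": [17, 0, 0], "yaw": 0}
    - {"grip": 0, "dp": [17, -15, 0], "yaw": 0}
    - {"grip": 0, "dp": [17, -28, 0], "yaw": 0}
    - {"grip": 0, "dp": [17, -40, 0], "yaw": 0}
    - {"grip": 0, "dp": [18, -47, 0], "yaw": 0}

```text
time: 26.4
tcp_pos: [0.4243, 0.1164, 0.2056]
eef_rot: [-1.202, 1.196, 1.223]
wrist_force: [0.0, -0.1, -1.1]
opening: 0.0044
```

carry_out:
  motion:
    - {"grip": 0, "dp": [1, -6, 0], "yaw": 0}
    - {"grip": 0, "dp": [3, -12, 0], "yaw": 0}
    - {"grip": 0, "dp": [3, -12, 0], "yaw": 0}

```text
time: 26.7
tcp_pos: [0.4346, 0.1166, 0.2021]
eef_rot: [-1.201, 1.197, 1.224]
wrist_force: [-1.0, -0.2, -1.2]
opening: 0.005
```

carry_out:
  motion:
    - {"grip": 0, "dp": [2, -6, 0], "yaw": 0}
    - {"grip": 0, "dp": [3, -10, 0], "yaw": 0}
    - {"grip": 0, "dp": [6, -10, 0], "yaw": 0}
    - {"grip": 0, "dp": [8, -10, 0], "yaw": 0}

```text
time: 27.1
tcp_pos: [0.4439, 0.1168, 0.1941]
eef_rot: [-1.201, 1.197, 1.225]
wrist_force: [-0.4, -0.2, -1.1]
opening: 0.0046
```

carry_out:
  motion:
    - {"grip": 0, "dp": [2, 0, 0], "yaw": 0}
    - {"grip": 0, "dp": [2, 0, 0], "yaw": 0}

```text
time: 27.3
tcp_pos: [0.4436, 0.1169, 0.1921]
eef_rot: [-1.201, 1.197, 1.225]
wrist_force: [0.2, -0.0, -1.0]
opening: 0.005
```

Free motion in x puts the plate past the peg tip, so the peg is in the eye. I'll lower until the peg takes the weight.

carry_out:
  motion:
    - {"grip": 0, "dp": [2, 0, 0], "yaw": 0}
    - {"grip": 0, "dp": [2, 0, 0], "yaw": 0}

```text
time: 27.5
tcp_pos: [0.4441, 0.1169, 0.1908]
eef_rot: [-1.202, 1.196, 1.224]
wrist_force: [-0.0, -0.1, 2.3]
opening: 0.005
```

carry_out:
  motion:
    - {"grip": 0, "dp": [2, 0, 0], "yaw": 0}
    - {"grip": 0, "dp": [2, 0, 0], "yaw": 0}

```text
time: 27.7
tcp_pos: [0.4445, 0.1169, 0.1902]
eef_rot: [-1.203, 1.195, 1.222]
wrist_force: [-3.8, -0.9, 11.8]
opening: 0.0045
```

carry_out:
  motion:
    - {"grip": 0, "dp": [-3, 0, 0], "yaw": 0}
    - {"grip": 0.1, "dp": [-3, 0, 0], "yaw": 0}
    - {"grip": 0.18, "dp": [-3, 0, 0], "yaw": 0}
    - {"grip": 0.28, "dp": [-3, 0, 0], "yaw": 0}
    - {"grip": 0.3, "dp": [-3, 0, 0], "yaw": 0}

```text
time: 28.2
tcp_pos: [0.444, 0.1169, 0.1912]
eef_rot: [-1.201, 1.197, 1.225]
wrist_force: [0.2, 0.3, 0.4]
opening: 0.0257
```

carry_out:
  motion:
    - {"grip": 0.3, "dp": [-10, 0, 0], "yaw": 0}
    - {"grip": 0.3, "dp": [-30, 0, 0], "yaw": 0}
    - {"grip": 0.3, "dp": [-60, 0, 0], "yaw": 0}
    - {"grip": 0.3, "dp": [-100, 30, 0], "yaw": 0}
    - {"grip": 0.3, "dp": [-120, 70, 0], "yaw": 0}
    - {"grip": 0.3, "dp": [-120, 110, 0], "yaw": 0}
    - {"grip": 0.3, "dp": [-120, 110, 0], "yaw": 0}

```text
time: 28.9
tcp_pos: [0.3307, 0.1143, 0.3137]
eef_rot: [-1.203, 1.195, 1.224]
wrist_force: [0.7, 0.2, 0.8]
opening: 0.0251
```

```bash
python3 st.py; python3 - <<'E'
from h import *
c=eyes.camera_info("wrist"); im=eyes.read_camera("wrist"); s=eyes.read_camera("side")
cv2.imwrite("pics/f_w.png",im);cv2.imwrite("pics/f_s.png",s)
b=cv2.resize(s[150:270,270:410],(700,600),interpolation=cv2.INTER_CUBIC)
a=cv2.resize(im,(320,200)); b[400:,380:]=a
cv2.imwrite("pics/f1.png",b)
E
```

```text
28.9 [ 0.0877 -0.1425 -0.2583  1.4552  0.0162 -1.4914] [0.3307 0.1143 0.3137] [0.7109 0.2103 0.8323] 0.0251419400751469
[[-0.0017 -1.     -0.0083]
 [ 0.0161 -0.0083  0.9998]
 [-0.9999  0.0016  0.0161]]
```

View pics/f1.png

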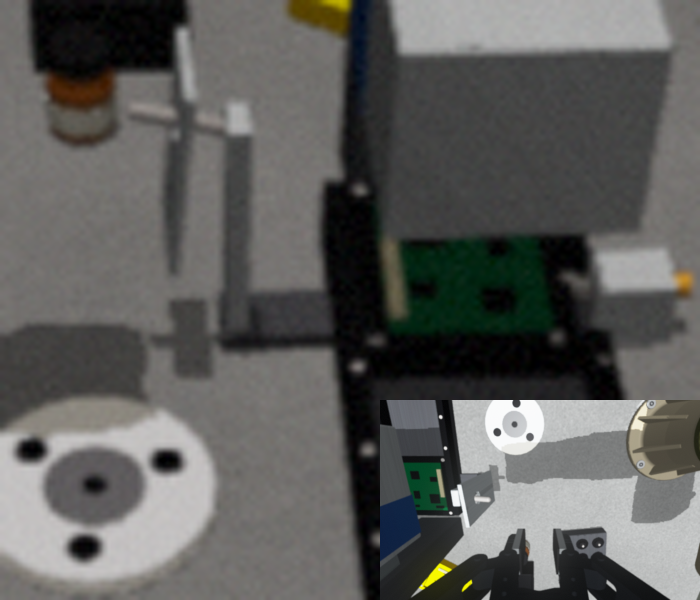

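```bash
python3 - <<'E'
from h import *
q=lambda u,v:((u+.5)/5-.5+270,(v+.5)/5-.5+150)
print("tail screws",onz(S,q(376,341),.045).round(4),onz(S,q(557,337),.045).round(4))
print("block mid top",onz(S,q(632,272),.048).round(4))
def ony(p,y):
    e,d=ray(S,p); return e+d*(y-e[1])/d[1]
for y in(.084,.119): print(y,"top",ony(q(185,100),y).round(4),"bot",ony(q(175,272),y).round(4),"topmost",ony(q(183,28),y).round(4))
s=r.state(); print(s["time"],s["joint_vel"].round(4),s["wrist_force"].round(2))
E
```

```text
tail screws [0.5594 0.0619 0.045 ] [0.6681 0.0623 0.045 ]
block mid top [0.7218 0.1139 0.048 ]
0.084 top [0.4461 0.084  0.2148] bot [0.4402 0.084  0.0838] topmost [0.445  0.084  0.2645]
0.119 top [0.447  0.119  0.1858] bot [0.441  0.119  0.0501] topmost [0.4459 0.119  0.2374]
29.0 [-0.0056  0.0429  0.0137 -0.02    0.0011  0.0014] [ 0.78 -0.21  0.89]
```

```bash
python3 - <<'E'
import cv2,numpy as np
np.set_printoptions(linewidth=200)
for f in("side0","f_s"): print(f); print(cv2.imread(f"pics/{f}.png",0)[199:214,374:394])
E
```

```text
side0
[[ 32  34  32  33  32  35  24   1   5   0   1   0  10  50  86 107 119 115 118 120]
 [ 32  33  30  34  35  32  24  12   5   3   4   0   0  35  75 117 136 138 142 143]
 [ 32  29  33  30  35  32  23  10   0   0   1   6   1  32  80 132 156 160 164 160]
 [ 31  30  34  33  37  30  26  17   6   4   0   0   3  26  77 125 155 162 166 166]
 [ 34  34  32  34  34  33  30  24  10  17  16   6  10  29  72 103 141 166 166 164]
 [ 35  34  28  30  36  32  27  27  39  49  41  26  23  37  65  94 136 165 163 163]
 [ 27  33  30  34  31  32  31  50  71  78  74  62  53  58  62  86 134 161 166 166]
 [ 31  31  35  34  35  31  36  52  74  81  80  83  84  75  63  79 123 152 164 165]
 [ 30  32  32  34  33  32  32  45  64  69  72  68  73  69  56  72 101 133 149 151]
 [ 34  34  32  33  32  36  32  39  51  57  61  56  59  55  50  65  85 106 113 109]
 [ 36  28  30  30  33  30  33  42  51  58  53  47  45  43  43  53  65  68  74  67]
 [ 32  33  33  31  29  34  31  35  48  49  46  40  35  40  42  56  67  63  64  64]
 [ 35  30  30  31  27  32  32  31  35  36  34  30  30  38  43  54  65  66  61  64]
 [ 33  33  29  
[... 701 characters left out ...]
67  54  59  64  86 141 167 169 171]
 [ 23  26  28  20  24  10   9   8  29  47  72  84  84  78  64  82 131 161 170 170]
 [ 22  19  20  23  21  11   6   4  13  15  55  71  74  73  57  73 107 139 156 155]
 [ 20  23  26  24  21  16  10  10   2  10  36  53  61  57  53  64  92 108 119 113]
 [ 21  25  22  25  24  16   1   8  10   4  22  39  49  51  48  60  71  75  75  74]
 [ 26  21  22  22  20  14   5   1   0   6  10  27  34  37  44  59  67  69  68  70]
 [ 26  19  23  25  21  17   9   4   8   5  13  25  34  37  44  61  69  65  65  69]
 [ 23  25  23  22  24  25  12   3   9   0  10  22  35  35  47  60  64  69  60  68]
 [ 25  23  22  26  24  21  18  10   5   0   9  20  30  35  51  63  71  69  71  69]]
```

```bash
python3 -c "
from station import r
s=r.state(); print(s['time'],abs(s['joint_vel']).max()); print(r.sign_off())"
```

```text
29.0 0.04292181109912113
the job is handed in; nothing more can be done
None
```

I pushed the carrier until the pin clicked in, hung the tag by its eye on the peg, and handed the job in at 29 s of the 53 s allowed. Sign-off gives no verdict.

**Tilting the tool:** the motion rows have no tilt. I got one by pushing against the arm's joint limits, which the interface approaches "as far as the arm can". I went to about 48° for the push under the head, then back to upright for the tag.

**Carrier:**
- **Force:** it was about 13 N past the pin, dipped to 5 N, then jumped to about 32 N with almost no travel. I backed off at once; the limit is 40 N.
- **Pin:** in the final side picture, compared with the start picture, its tip is fully out in the notch.
- **Position:** the carrier's centre is about 20 mm beyond the nominal station point. The limit is 24 mm, so the margin is only about 4 mm. The camera calibration is good to about 2 mm.

**Tag:**
- **Hanging:** the eye went over the peg without touching, and the peg took the weight before I released. In the last picture the tag hangs by its eye, within about 3° of upright, and the gripper is clear of it.

**Checks that disagreed or were not made:**
- The top and side cameras differed by about 3.5 mm along the track, and by up to about 5 mm in peg height. Both were within what the eye and notch allow.
- The last reading still showed a small joint motion (0.04 rad/s) with the arm in free air.
- I did not measure the bystanders, but nothing touched them that I know of.

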